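# Clip the memo slate into the display stand

## Task

Take the wood-framed memo slate out of the desk rack, stand it gently on the free part of the stand's narrow sloping ledge, leaning flat on the low back and clear of the sprung arm, and let go of it. Then slide it along the ledge, in under the sprung arm, until it is fully home against the end stop with the arm bearing on its front. Leave the tin, pen holder, glasses case and magnifier where they are.

Things in the scene. Friction and masses are not known exactly. Their poses are not given: they have to be found in the camera images.
- slate: Memo slate, a rigid dark panel in a pale wood frame: 14 mm thick (its x), 130 mm wide (its y), 105 mm high (its z), one flat block to the touch, both faces alike, 0.15 to 0.3 kg. Origin: centre of its underside. It starts upright in one of the rack's two slots, 65 mm of it standing above the slot walls.
- tin: Flat closed aluminium tin, 14 mm thick (x), 105 mm wide (y), 78 mm high (z), upright in the rack's other slot; lower and narrower than the slate, no wood. Origin: centre of its underside. Not to be disturbed.
- rack: Fixed pale wooden desk rack, 124 mm (x) by 120 mm (y), base 8 mm thick, with two slots running along its y, centred at x = -40 and +40 mm, each 18 mm wide between walls 6 mm thick; wall tops are 48 mm above the desk. Origin: centre of its underside. The things in it stand on the base, 8 mm above the desk.
- ledge: White sloping ledge and low back of the fixed display stand. Origin: corner of ledge and back, 50 mm above the desk. z runs up the back's face (reclined 22 degrees, top towards the robot); x points out of the back, forward and slightly up, along the ledge's surface (z = 0); y runs along the ledge. Ledge 24 mm deep in x, no lip, y from -180 to +150 mm. Back 50 mm high, 6 mm thick.
- stop (a point): Foot of the end stop's face, at x = 7, y = 125, z = 0 mm in the ledge's frame: a small fixed plate (x 0 to 16, z 0 to 55 mm) facing -y of the ledge. A slate fully home touches it with its side edge and has its origin at x = 7, y = 60, z = 0 mm.
- free_spot (a point): Point on the ledge's surface in the middle of its free part, at x = 7, y = -85, z = 0 mm in the ledge's frame. A slate whose origin is here stands well clear of the sprung arm. The stand's base plate below, 8 mm thick on the desk, reaches some 40 mm in front of the ledge's origin.
- finger (a joint): Sprung hold-down arm, a 6 mm steel bar 40 mm above the ledge's surface, hinged beyond the end stop at x = 24, y = 140 mm (axis along the ledge's z) and reaching back towards -y. In rad: 0 at rest, grows as it swings forward off the back, about 0.1 with the slate beneath. A slate slid towards +y lifts its flared end by itself, taking some 2 to 6 N; the spring bears with about 2 N.
- finger_tip (a point): Free, flared end of the sprung arm; at rest at x = 32, y = 24, z = 40 mm in the ledge's frame.
- finger_pad (a point): Bearing point of the sprung arm, on the side towards the back; at rest at x = 6, y = 67, z = 40 mm in the ledge's frame.
- pens: Black pen holder with pens, 100 mm (x) by 150 mm (y), 165 mm high to the pens' tops, beyond the rack, heavy, loose. Origin: centre of its underside. Not to be disturbed.
- case: Dark grey-blue hard glasses case, 60 mm (x) by 155 mm (y) by 36 mm high, lying loose on the far part of the desk. Origin: centre of its underside. Not to be disturbed.
- magnifier: Black hand magnifier lying flat, lens frame 80 mm across and 12 mm high, handle 100 mm long along its +x. Origin: underside, below the lens centre. Not to be disturbed.
Things that resemble listed ones, but are neither listed nor needed, are in the scene too. What is shaped like the slate but blue is not meant.

How it is judged:
By the outcome, as a careful person would: the job done as asked, in the order asked, and still so for the second after the job is handed in, with the robot touching nothing.
It also fails if it takes over 54 s, if anything falls off the work surface, if the arm or the gripper's body presses on something with over 40 N, if the wrist force passes 120 N, or if a joint passes its speed limit or range.

## Robot

A 6-joint arm with a two-finger parallel gripper is mounted at the origin on the work surface. World frame = base frame: x ahead of the robot, y to its left, z up, the work surface at z = 0. Lengths are in m, angles in rad, forces in N, time in s.
With the tool pointing down it reaches from about 0.35 to 0.85 m from the base axis. Payload 8.1 kg.
Tool frame: the origin (TCP) lies at the very end of the fingers, on their centre line; the grasp point (between the pads) lies 19 mm behind it (pinch_z is the distance from the TCP to the grasp point, in m); z points along the fingers, y is the direction in which the jaws open and shut (so a half turn about z gives the same grasp; the last joint's range is limited). The gripper opens to 93 mm and grips with 3 to 60 N. Pads are 15 mm wide; open, the fingers measure 128 mm over their backs; the gripper's body (75 mm by 188 mm) begins 65 mm behind the grasp point.
Start: joints at [1.04, 0.13, 1.488, -0, 1.523, -0.085], TCP at [0.259, 0.541, 0.219] pointing down, gripper open.
Joint ranges: [-2.96, 2.96], [-0.89, 2.26], [0.02, 2.5], [-1.34, 4.48], [0, 2.73], [-2.66, 2.66]. Speed limits (rad/s): [2.39, 2.39, 2.79, 3.14, 3.14, 3.14].

## Interface

Orientations are given as a rotation vector (axis times angle).
In Python, from plant import * gives the robot as it stands.
- The arm moves only by the tool move_arm, never from a script. Its argument "series" is a list of rows, each a list of 7 numbers: the shift along the tool's x, y, z each as a share of 10 cm, from -1 to 1, then the turn, a rotation vector about the tool's x, y, z each as a share of 180 degrees, from -1 to 1, then the opening, from -1 (shut) to 1 (fully open). In form: [[dx, dy, dz, rx, ry, rz, jaw], ...]. A call has 1 to 8 rows; each row is the pose to reach, as a shift and turn from the pose commanded when the call began, along the tool's axes at that moment, turning the shorter way round; what a row does not reach only later rows make up. A row lasts 1/10 s, in which the tool goes at most 50 mm and 8.59 degrees, less where a joint would pass 70% of its speed; a pose out of reach is approached as far as the arm can. A call with a number of a shift or a turn outside -1 to 1 is refused whole. A call with a gripper value outside its range is refused whole. The fingers move at their own pace and stop on an object; "squeeze" is the grip in N (left out, the last holds). Time passes only in rows, so rows that repeat a pose let the fingers close. It gives the time, the measured TCP pose, the force and the opening at its end, in the units of the state.
- read_state(): the state, without advancing time (a new reading comes with each control period).
- read_camera(name): name is "scene" or "side" or "wrist"; returns a dict with "frame" (480x640x3 uint8, red, green, blue), "K" (3x3 intrinsics, pixels), "rvec" (rotation vector, rad) and "tvec" (3), from world to camera coordinates, as OpenCV has them. Camera axes: x right, y down, z forward; pixel columns grow to the right and rows downward; lengths in m; the calibration is good to about 2 mm. A picture is of the moment at which its call begins. There is no depth.
- close_job(): hands the job in, once; it reports no verdict.
The state is a dict: "t": time; "q": joint angles; "dq": joint speeds; "joint_torque": joint torques, N m; "tool_pos": TCP position; "orientation": TCP orientation; "force": force on the tool from outside, world axes, zero at the start; "wrist_torque": the same for the moment, N m; "opening": finger opening in m.
Only numpy, scipy, OpenCV 4.12 (cv2) and the standard library are available. Lean on these libraries where they do the work, as an engineer would, in place of code of your own. Each camera call takes 0.05 s, during which the arm holds its last target.

## Working session

There is one attempt and no reset: what is moved stays moved. The work goes in short steps, Python scripts to look and compute and a tool call to move; the robot and the scene stay as the last step left them, time stands still between calls to the robot, and variables do not carry over. Pictures are saved under pics/ and viewed, and the job is handed in when it is done.

Besides the shell and the picture viewer there is one more tool, called after "Call:" as name(argument=value, ...), one argument or row to a line, values as JSON. move_arm: Moves the arm, as the interface text tells. Shift numbers are shares of 10 cm and turn numbers shares of 180 degrees, none past 1 either way. Its arguments: {"type":"object","properties":{"series":{"type":"array","items":{"type":"array","items":{"type":"number"}}},"squeeze":{"type":"number"}},"required":["series"]}

```bash
ls; mkdir -p pics; python3 - <<'E'
from plant import *
import cv2,numpy as np
print(read_state())
for n in ["scene","side","wrist"]:
    c=read_camera(n); cv2.imwrite(f"pics/{n}0.png",c["frame"][:,:,::-1])
    R=cv2.Rodrigues(np.array(c["rvec"]))[0]; print(n,np.array(c["K"]).tolist(),(-R.T@np.array(c["tvec"]).ravel()).round(3),R.round(2).tolist())
E
```

```text
pics
{'t': 0.0, 'q': array([ 1.03962576e+00,  1.31166122e-01,  1.48927601e+00,  1.91156592e-05,
        1.52300209e+00, -8.53941058e-02]), 'dq': array([-2.09213107e-04,  1.22127722e-04, -7.34248561e-04,  4.64336952e-05,
       -2.06418667e-03,  7.08621099e-04]), 'joint_torque': array([ 4.56569087e-04, -5.59826446e+01, -4.91768432e+01,  7.70048727e-02,
        3.50936246e-02, -1.21655262e-04]), 'tool_pos': array([0.25837462, 0.54088523, 0.21758629]), 'orientation': array([-6.94313609e-01, -3.06331217e+00,  2.76171489e-03]), 'force': array([1.23582325, 0.34081226, 0.19880496]), 'wrist_torque': array([-0.03959349,  0.018526  ,  0.02671918]), 'opening': 0.09308190937075479}
scene [[477.80396080236795, 0.0, 320.47506615882753], [0.0, 477.80396080236795, 243.24463977368853], [0.0, 0.0, 1.0]] [0.865 0.416 0.956] [[-0.85, 0.53, -0.01], [0.46, 0.72, -0.52], [-0.26, -0.45, -0.85]]
side [[485.8976792521679, 0.0, 322.98600556160557], [0.0, 485.8976792521679, 238.69688171616264], [0.0, 0.0, 1.0]] [0.428 0.751 0.669] [[-0.98, -0.17, -0.02], [-0.08, 0.56, -0.83], [0.15, -0.81, -0.56]]
wrist [[386.5441498152233, 0.0, 320.9482717392369], [0.0, 386.5441498152233, 244.90301876133586], [0.0, 0.0, 1.0]] [0.197 0.57  0.384] [[0.43, 0.9, -0.0], [0.87, -0.42, 0.25], [0.22, -0.11, -0.97]]
```

View pics/scene0.png

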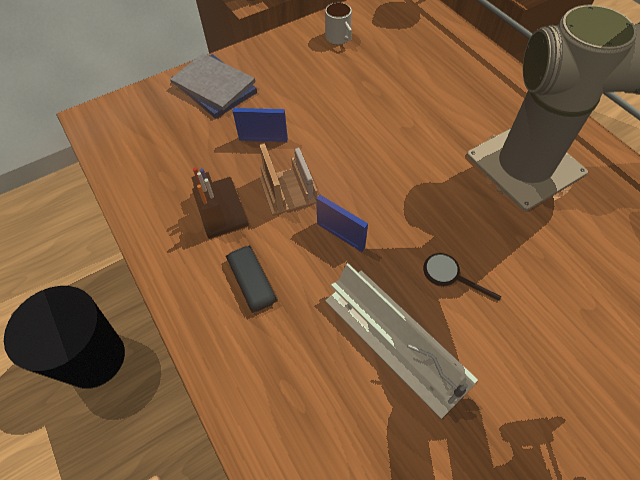

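View pics/side0.png

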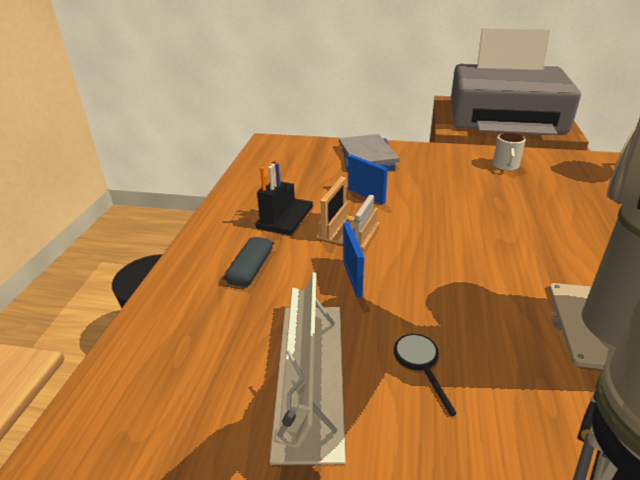

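View pics/wrist0.png

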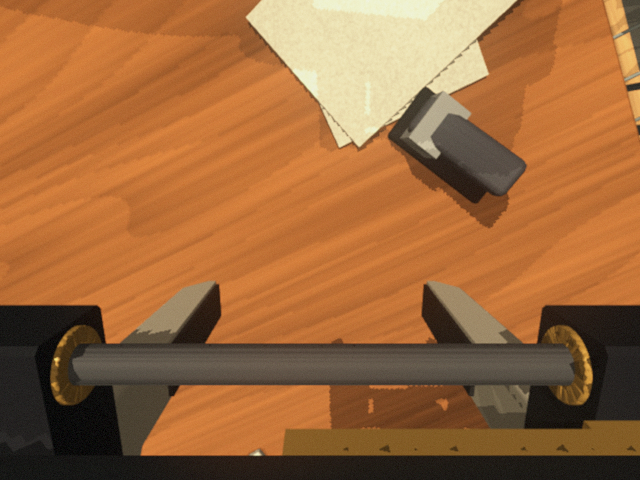

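```bash
python3 - <<'E'
import cv2
s=cv2.imread('pics/scene0.png');d=cv2.imread('pics/side0.png')
def crop(im,x0,y0,w,h,f,n): cv2.imwrite(n,cv2.resize(im[y0:y0+h,x0:x0+w],None,fx=f,fy=f,interpolation=cv2.INTER_CUBIC))
crop(s,180,100,160,120,5,'pics/c1.png')
crop(d,250,150,160,120,5,'pics/c2.png')
crop(s,320,255,170,170,3.5,'pics/c3.png')
crop(d,255,265,110,200,3,'pics/c4.png')
E
```

```text
(no output)
```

View pics/c1.png

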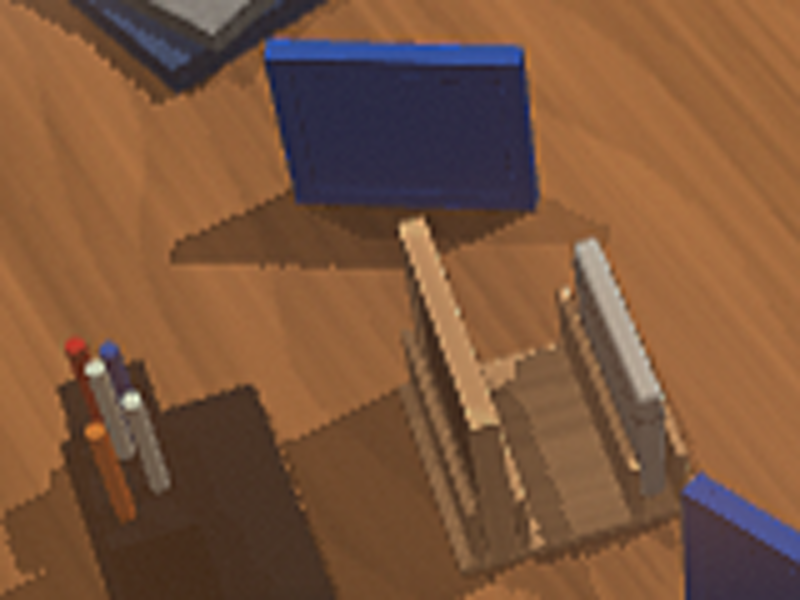

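View pics/c2.png

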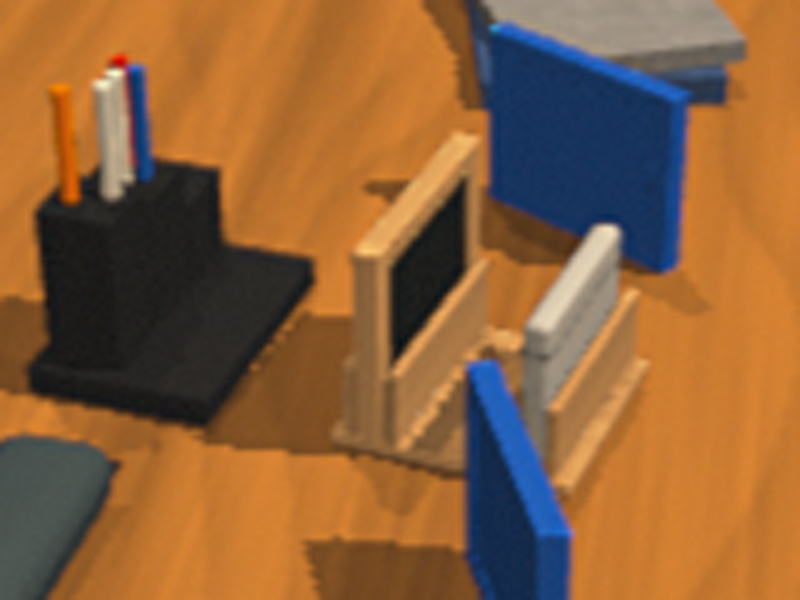

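View pics/c3.png

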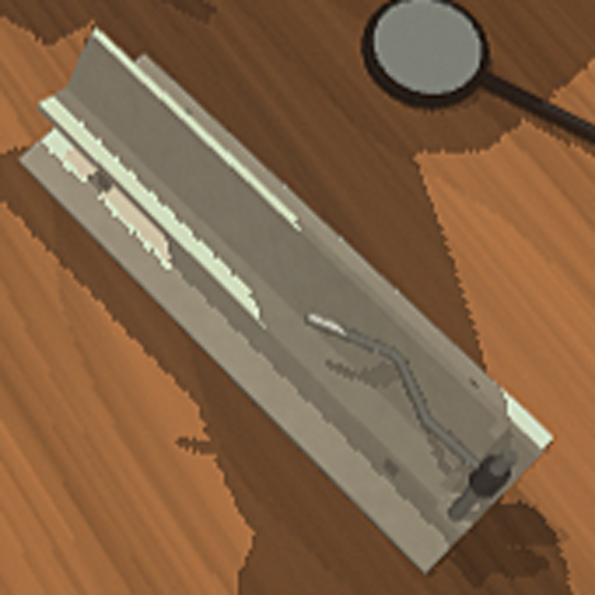

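View pics/c4.png

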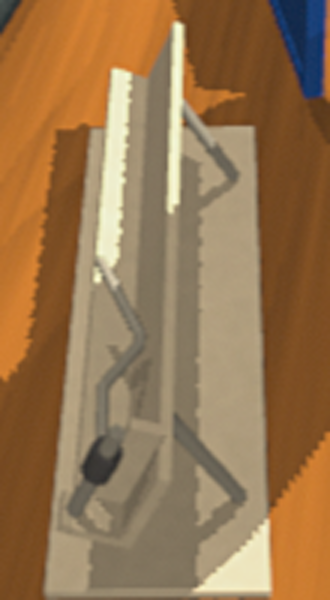

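```bash
cat > h.py <<'E'
import numpy as np,cv2,json,os
from plant import *
CAL='cal.json'
def cals():
    if not os.path.exists(CAL):
        d={}
        for n in ["scene","side"]:
            c=read_camera(n); d[n]=[np.array(c["K"]).tolist(),np.array(c["rvec"]).ravel().tolist(),np.array(c["tvec"]).ravel().tolist()]
        json.dump(d,open(CAL,'w'))
    return json.load(open(CAL))
C=cals()
def ray(n,u,v,cal=None):
    K,r,t=[np.array(a,float) for a in (cal or C[n])]
    R=cv2.Rodrigues(r)[0]; d=R.T@np.linalg.inv(K)@np.array([u,v,1.]); return -R.T@t.ravel(),d/np.linalg.norm(d)
def pl(n,u,v,z,cal=None):
    o,d=ray(n,u,v,cal); return o+d*(z-o[2])/d[2]
def tri(a,b):
    (o1,d1),(o2,d2)=ray("scene",*a),ray("side",*b)
    s=np.linalg.lstsq(np.c_[d1,-d2],o2-o1,rcond=None)[0]; p,q=o1+s[0]*d1,o2+s[1]*d2
    return (p+q)/2,np.linalg.norm(p-q)
def proj(n,P,cal=None):
    K,r,t=[np.array(a,float) for a in (cal or C[n])]
    return cv2.projectPoints(np.atleast_2d(P).astype(float),r,t,K,None)[0].reshape(-1,2)
E
python3 - <<'E'
from h import *
def c1(u,v): return ((u+.5)/5-.5+180,(v+.5)/5-.5+100)
def c2(u,v): return ((u+.5)/5-.5+250,(v+.5)/5-.5+150)
def c3(u,v): return ((u+.5)/3.5-.5+320,(v+.5)/3.5-.5+255)
def c4(u,v): return ((u+.5)/3-.5+255,(v+.5)/3-.5+265)
np.set_printoptions(precision=4,suppress=True)
print('slate top scene');P=[pl('scene',*c1(*p),.113) for p in [(400,222),(422,218),(472,427),(496,419)]];print(np.array(P))
print('side');Q=[pl('side',*c2(*p),.113) for p in [(458,133),(482,140),(355,250),(388,253)]];print(np.array(Q))
for p in [(76,345),(110,350),(95,368),(132,400),(95,432)]: print('pen',pl('scene',*c1(*p),.165))
print('pentri',[tri(c1(*a),c2(*b)) for a,b in [((95,430),(60,88)),((110,350),(137,67))]])
print('block', pl('scene',*c1(60,385),.1),pl('scene',*c1(150,365),.1),pl('scene',*c1(255,385),.02))
print('plate',pl('scene',*c3(20,160),.008),pl('scene',*c3(430,572),.008),pl('scene',*c3(552,440),.008),pl('scene',*c3(145,55),.008))
print('plate side',pl('side',*c4(48,595),.008),pl('side',*c4(268,595),.008),pl('side',*c4(255,126),.008))
print('A',tri(c3(95,30),c4(178,24)),'B',tri(c3(42,103),c4(115,70)))
print('tip',tri(c3(308,318),c4(95,262)))
print('A',pl('scene',*c3(95,30),.0964),'B',pl('scene',*c3(42,103),.059))
E
```

```text
slate top scene
[[ 0.5798 -0.3337  0.113 ]
 [ 0.5698 -0.3303  0.113 ]
 [ 0.6107 -0.2081  0.113 ]
 [ 0.5995 -0.2062  0.113 ]]
side
[[ 0.5807 -0.3268  0.113 ]
 [ 0.5679 -0.321   0.113 ]
 [ 0.6108 -0.204   0.113 ]
 [ 0.5953 -0.2035  0.113 ]]
pen [ 0.7483 -0.3003  0.165 ]
pen [ 0.7371 -0.2898  0.165 ]
pen [ 0.7467 -0.2842  0.165 ]
pen [ 0.7407 -0.2598  0.165 ]
pen [ 0.7611 -0.2525  0.165 ]
pentri [(array([ 0.761 , -0.2564,  0.1603]), np.float64(0.0023215678786442056)), (array([ 0.7356, -0.3011,  0.1516]), np.float64(0.0016493494940382116))]
block [ 0.7548 -0.3413  0.1   ] [ 0.7148 -0.3297  0.1   ] [ 0.6617 -0.3591  0.02  ]
plate [0.6388 0.0499 0.008 ] [0.5812 0.3739 0.008 ] [0.4777 0.3549 0.008 ] [0.532  0.0308 0.008 ]
plate side [0.5815 0.3764 0.008 ] [0.4773 0.3591 0.008 ] [0.5315 0.0331 0.008 ]
A (array([0.579 , 0.0375, 0.0937]), np.float64(0.0036319533029566717)) B (array([0.6205, 0.0453, 0.0564]), np.float64(0.002910655260145437))
tip (array([0.5824, 0.2453, 0.0993]), np.float64(0.004630533382228295))
A [0.5784 0.0374 0.0964] B [0.62   0.0453 0.059 ]
```

```bash
cat >> h.py <<'E'
from scipy.spatial.transform import Rotation as Ro
YS=np.radians(-13.6); SX=np.array([np.cos(YS),np.sin(YS),0]); SY=np.array([-np.sin(YS),np.cos(YS),0]); SP=np.array([.589,-.267,.008])
YL=np.radians(9.75); LO=np.array([.5675,.220,.05]); A=np.radians(22)
eh=np.array([np.cos(YL),np.sin(YL),0]); EY=np.array([-np.sin(YL),np.cos(YL),0]); K3=np.array([0,0,1.])
EX=np.cos(A)*eh+np.sin(A)*K3; EZ=-np.sin(A)*eh+np.cos(A)*K3
RS=np.c_[SY,SX,-K3]; RL=np.c_[EY,EX,-EZ]
def L(x,y,z): return LO+(x*EX+y*EY+z*EZ)/1000
def toL(P):
    d=np.asarray(P)-LO; return np.array([d@EX,d@EY,d@EZ])*1000
def to(P,R,pr=True):
    s=read_state(); R0=Ro.from_rotvec(s['orientation']).as_matrix()
    sh=R0.T@(np.asarray(P)-s['tool_pos'])/.1; rv=Ro.from_matrix(R0.T@R).as_rotvec()/np.pi
    print('t %.2f'%s['t'],'pos',s['tool_pos'].round(4),'F',s['force'].round(2),'op %.4f'%s['opening'])
    print('q',s['q'].round(2)); print('shift',sh.round(3),'turn',rv.round(4))
E
python3 - <<'E'
from h import *
print(np.linalg.det(RS),np.linalg.det(RL)); to([.589,-.267,.20],RS)
s=read_state();R0=Ro.from_rotvec(s['orientation']).as_matrix();print(R0.round(3))
E
```

```text
1.0 1.0000000000000002
t 0.25 pos [0.2586 0.5411 0.2181] F [-1.04  1.12 -0.64] op 0.0930
q [ 1.04  0.13  1.49 -0.    1.52 -0.09]
shift [-6.466 -5.867  0.186] turn [-2.000e-04  2.000e-04  4.337e-01]
[[-0.902  0.431 -0.   ]
 [ 0.431  0.902 -0.001]
 [ 0.    -0.001 -1.   ]]
```

Call:
move_arm(
  series=[
    [-0.33,-0.3,-0.1,0,0,0,1],
    [-0.66,-0.6,-0.2,0,0,0,0.5],
    [-1,-0.9,-0.3,0,0,0,0],
    [-1,-0.9,-0.3,0,0,0,0],
  ],
)

```text
t: 0.65
tool_pos: [0.3125, 0.414, 0.2505]
orientation: [0.7, 3.06, 0.002]
force: [0.4, 0.2, 0.2]
opening: 0.0733
```

Call:
move_arm(
  series=[
    [-0.33,-0.3,0,0,0,0,0],
    [-0.66,-0.6,0,0,0,0,0],
    [-1,-0.9,0,0,0,0,0],
    [-1,-0.9,0,0,0,0,0],
  ],
)

```text
t: 1.05
tool_pos: [0.3633, 0.2891, 0.2486]
orientation: [0.701, 3.061, -0.002]
force: [-0.6, 0.0, 0.2]
opening: 0.0473
```

Call:
move_arm(
  series=[
    [-0.33,-0.3,0,0,0,0,0],
    [-0.66,-0.6,0,0,0,0,0],
    [-1,-0.9,0,0,0,0,0],
    [-1,-0.9,0,0,0,0,0],
  ],
)

```text
t: 1.45
tool_pos: [0.4145, 0.1649, 0.2485]
orientation: [0.702, 3.061, -0.002]
force: [0.3, 0.4, 0.4]
opening: 0.0462
```

```bash
python3 -c "
from h import *
to([.589,-.267,.20],RS)"
```

```text
t 1.45 pos [0.4145 0.1649 0.2485] F [0.34 0.4  0.42] op 0.0462
q [ 0.26 -0.31  1.85 -0.    1.6  -0.86]
shift [-3.452 -3.127  0.492] turn [-0.      0.0005  0.4321]
```

Call:
move_arm(
  series=[
    [-0.33,-0.3,0,0,0,0,0],
    [-0.66,-0.6,0,0,0,0,0],
    [-1,-0.9,0,0,0,0,0],
    [-1,-0.9,0,0,0,0,0],
  ],
)

```text
t: 1.85
tool_pos: [0.4657, 0.0412, 0.2483]
orientation: [0.701, 3.062, -0.002]
force: [-0.1, 0.9, -0.6]
opening: 0.0468
```

Call:
move_arm(
  series=[
    [-0.33,-0.3,0,0,0,0,0],
    [-0.66,-0.6,0,0,0,0,0],
    [-1,-0.9,0,0,0,0,0],
    [-1,-0.9,0,0,0,0,0],
  ],
)

```text
t: 2.25
tool_pos: [0.517, -0.0825, 0.2479]
orientation: [-0.699, -3.062, 0.001]
force: [-0.8, 0.5, -0.4]
opening: 0.0467
```

Call:
move_arm(
  series=[
    [-0.3,-0.3,0,0,0,0.05,0],
    [-0.5,-0.5,0,0,0,0.1,0],
    [-0.5,-0.5,0,0,0,0.16,0],
    [-0.5,-0.5,0,0,0,0.22,0],
    [-0.5,-0.5,0,0,0,0.28,0],
    [-0.5,-0.5,0,0,0,0.34,0],
    [-0.5,-0.5,0,0,0,0.4,0],
    [-0.5,-0.5,0,0,0,0.43,0],
  ],
)

```text
t: 3.05
tool_pos: [0.5398, -0.1443, 0.2484]
orientation: [-2.308, -2.13, -0.001]
force: [0.1, -0.5, 0.1]
opening: 0.0464
```

```bash
python3 -c "
from h import *
c=read_camera('wrist'); cv2.imwrite('pics/w1.png',c['frame'][:,:,::-1])
c2=read_camera('scene'); cv2.imwrite('pics/s1.png',c2['frame'][:,:,::-1])
cal=[c['K'],np.ravel(c['rvec']),np.ravel(c['tvec'])]
to([.589,-.267,.20],RS)
cs=[SP+[0,0,.105]+a*.007*SX+b*.065*SY for a in(-1,1) for b in (-1,1)]
print(proj('w',np.array(cs),cal).round(1))
"
```

```text
t 3.15 pos [ 0.5398 -0.1445  0.2485] F [0.29 0.06 0.39] op 0.0466
q [-0.35  0.01  1.56  0.    1.57 -0.28]
shift [-1.184  0.584  0.484] turn [-0.0001 -0.0003  0.0514]
[[366.4 427.7]
 [395.4 296.4]
 [381.5 429.7]
 [411.8 298.9]]
```

View pics/w1.png

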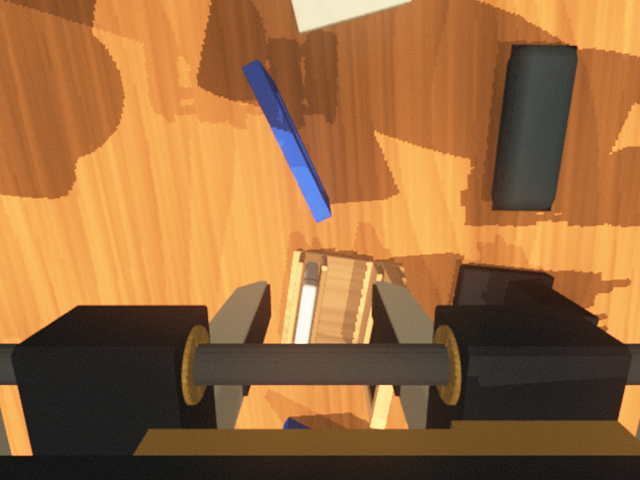

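```bash
python3 -c "
import cv2
s=cv2.imread('pics/w1.png'); cv2.imwrite('pics/w1c.png',cv2.resize(s[240:440,270:470],None,fx=4,fy=3,interpolation=cv2.INTER_CUBIC))"
```

```text
(no output)
```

View pics/w1c.png

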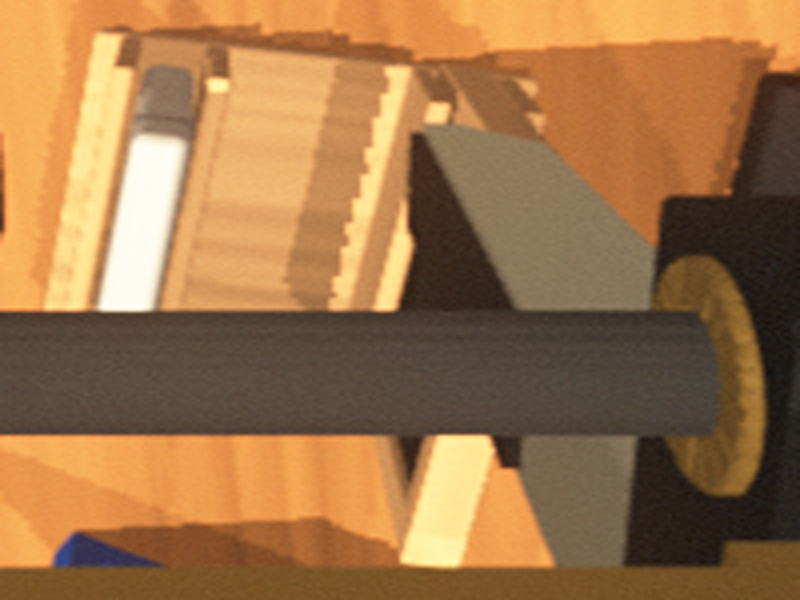

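Call:
move_arm(
  series=[
    [-0.5,0.25,0,0,0,0.03,0],
    [-0.9,0.5,0,0,0,0.0514,0],
    [-1,0.59,0,0,0,0.0514,0],
    [-1,0.59,0.4,0,0,0.0514,0],
    [-1,0.59,0.4,0,0,0.0514,0],
  ],
)

```text
t: 3.65
tool_pos: [0.5885, -0.2487, 0.2023]
orientation: [-2.457, -1.943, 0.006]
force: [0.0, 0.8, -2.0]
opening: 0.0463
```

```bash
python3 -c "
from h import *
to(SP+[0,0,.061]+.001*SX,RS)
for n in ['wrist','side','scene']:
  c=read_camera(n); cv2.imwrite('pics/%s2.png'%n,c['frame'][:,:,::-1])
"
```

```text
t 3.65 pos [ 0.5885 -0.2487  0.2023] F [ 0.05  0.78 -1.98] op 0.0463
q [-0.48  0.25  1.38  0.    1.52 -0.25]
shift [-0.181  0.069  1.332] turn [-0.003  -0.0009  0.0016]
```

View pics/side2.png

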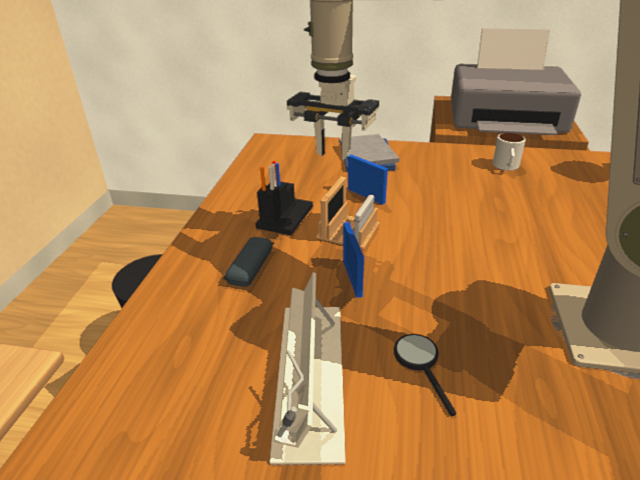

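View pics/wrist2.png

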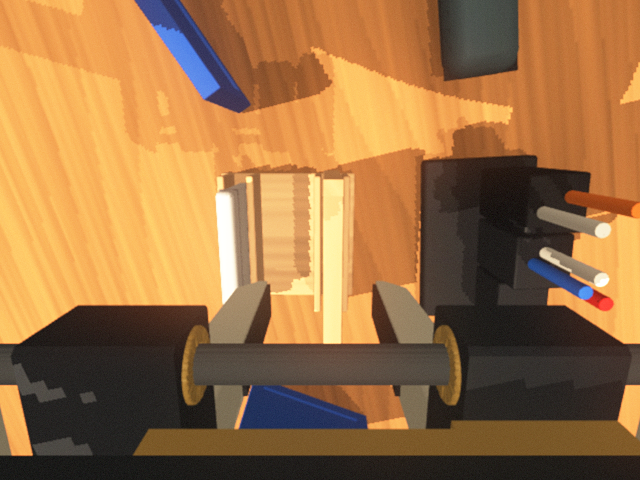

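Call:
move_arm(
  series=[
    [-0.18,0.075,0,0.003,0,0.0016,0],
    [-0.18,0.075,0.3,0.003,0,0.0016,0],
    [-0.18,0.075,0.5,0.003,0,0.0016,0],
    [-0.18,0.075,0.7,0.003,0,0.0016,0],
    [-0.18,0.075,0.8,0.003,0,0.0016,0],
    [-0.18,0.075,0.8,0.003,0,0.0016,0],
  ],
)

```text
t: 4.4
tool_pos: [0.5936, -0.2695, 0.1286]
orientation: [-2.465, -1.934, 0.01]
force: [-0.3, -0.1, 0.2]
opening: 0.0464
```

```bash
python3 -c "
from h import *
to(SP+[0,0,.061]+.001*SX,RS)
for n in ['wrist','side']:
  c=read_camera(n); cv2.imwrite('pics/%s3.png'%n,c['frame'][:,:,::-1])
"
```

```text
t 4.40 pos [ 0.5936 -0.2695  0.1286] F [-0.33 -0.13  0.15] op 0.0464
q [-0.5   0.33  1.42 -0.    1.4  -0.26]
shift [ 0.014 -0.035  0.596] turn [-0.0033 -0.0001 -0.0009]
```

View pics/wrist3.png

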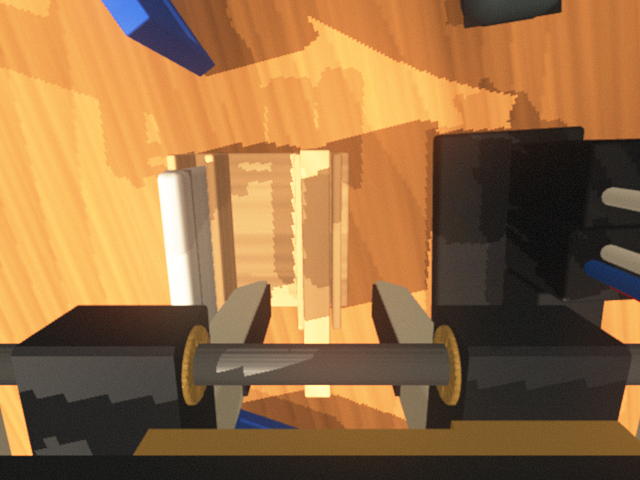

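Call:
move_arm(
  series=[
    [0.01,-0.03,0.2,-0.003,0,-0.001,0],
    [0.01,-0.03,0.4,-0.003,0,-0.001,0],
    [0.01,-0.03,0.55,-0.003,0,-0.001,0],
    [0.01,-0.03,0.59,-0.003,0,-0.001,0],
    [0.01,-0.03,0.59,-0.003,0,-0.001,0],
  ],
)

```text
t: 5.0
tool_pos: [0.5906, -0.2685, 0.0697]
orientation: [-2.469, -1.941, 0.0]
force: [-0.4, -0.1, -0.1]
opening: 0.0465
```

```bash
python3 -c "
from h import *
to(SP+[0,0,.061]+.001*SX,RS)
for n in ['wrist','side']:
  c=read_camera(n); cv2.imwrite('pics/%s4.png'%n,c['frame'][:,:,::-1])
"
```

```text
t 5.00 pos [ 0.5906 -0.2685  0.0697] F [-0.4  -0.11 -0.06] op 0.0465
q [-0.51  0.37  1.49 -0.    1.29 -0.27]
shift [ 0.01  -0.009  0.007] turn [-0.0001 -0.     -0.0003]
```

View pics/side4.png

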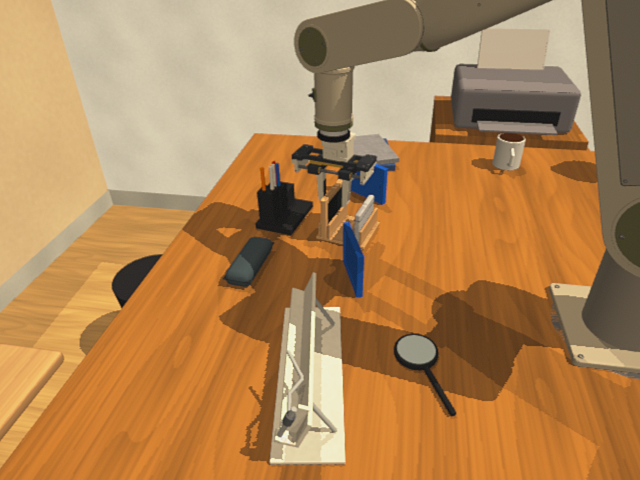

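View pics/wrist4.png

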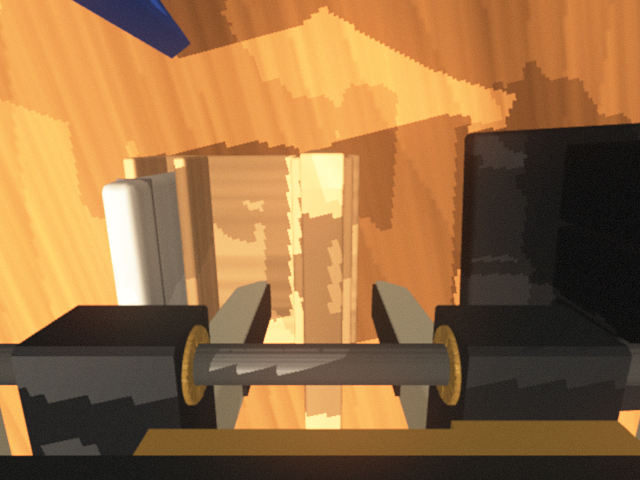

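Call:
move_arm(
  series=[
    [0,0,0,0,0,0,-0.4],
    [0,0,0,0,0,0,-0.6],
    [0,0,0,0,0,0,-0.8],
    [0,0,0,0,0,0,-0.9],
    [0,0,0,0,0,0,-0.9],
    [0,0,0,0,0,0,-0.9],
  ],
  squeeze=25,
)

```text
t: 5.7
tool_pos: [0.5906, -0.2685, 0.0698]
orientation: [2.47, 1.941, 0.0]
force: [-0.4, 0.4, 0.5]
opening: 0.014
```

Call:
move_arm(
  series=[
    [0,0,-0.1,0,0,0,-0.9],
    [0,0,-0.3,0,0,0,-0.9],
    [0,0,-0.55,0,0,0,-0.9],
    [0,0,-0.8,0,0,0,-0.9],
    [0,0,-1,0,0,0,-0.9],
    [0,0,-1,0,0,0,-0.9],
  ],
)

```text
t: 6.3
tool_pos: [0.5924, -0.2695, 0.1742]
orientation: [2.465, 1.938, 0.004]
force: [-0.1, -0.5, -1.6]
opening: 0.0139
```

Call:
move_arm(
  series=[
    [0.2,0,-0.2,0,0,0,-0.9],
    [0.5,0,-0.5,0,0,0,-0.9],
    [0.8,0,-0.6,0,0,0,-0.9],
    [1,0,-0.6,0,0,0,-0.9],
    [1,0,-0.6,0,0,0,-0.9],
  ],
)

```text
t: 6.8
tool_pos: [0.6145, -0.1685, 0.2289]
orientation: [-2.466, -1.944, -0.0]
force: [-0.5, 0.6, -3.0]
opening: 0.0143
```

```bash
python3 -c "
from h import *
to(L(7,-85,61)+.06*EZ,RL)
for n in ['side']:
  c=read_camera(n); cv2.imwrite('pics/%s5.png'%n,c['frame'][:,:,::-1])
"
```

```text
t 6.80 pos [ 0.6145 -0.1685  0.2289] F [-0.51  0.64 -2.98] op 0.0143
q [-0.35  0.23  1.36  0.    1.55 -0.11]
shift [ 2.733 -1.384  0.645] turn [-0.1207  0.0244 -0.1276]
```

View pics/side5.png

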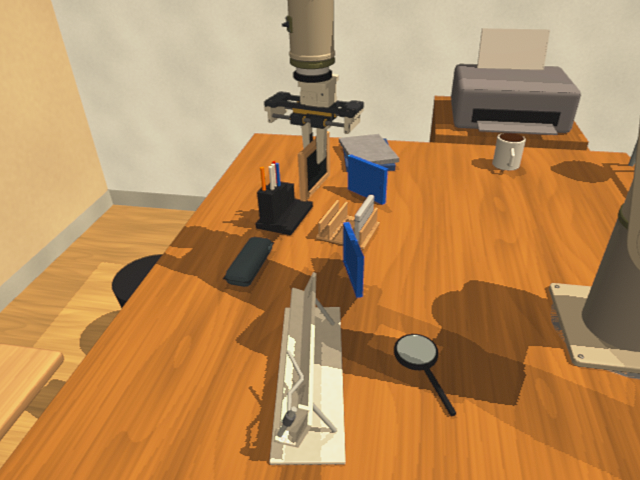

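Call:
move_arm(
  series=[
    [0.3,-0.15,0,0,0,0,-0.9],
    [0.6,-0.3,0,0,0,0,-0.9],
    [0.9,-0.45,0,0,0,0,-0.9],
    [0.9,-0.45,0,0,0,0,-0.9],
  ],
)

```text
t: 7.25
tool_pos: [0.5904, -0.0705, 0.2284]
orientation: [-2.465, -1.943, 0.001]
force: [-0.4, 0.1, -2.2]
opening: 0.0139
```

Call:
move_arm(
  series=[
    [0.3,-0.15,0,0,0,0,-0.9],
    [0.6,-0.3,0,-0.03,0.006,-0.03,-0.9],
    [0.9,-0.4,0,-0.06,0.012,-0.06,-0.9],
    [0.9,-0.4,0,-0.09,0.018,-0.09,-0.9],
    [0.9,-0.4,0,-0.12,0.0244,-0.1276,-0.9],
    [0.9,-0.4,0,-0.1207,0.0244,-0.1276,-0.9],
    [0.9,-0.4,0,-0.1207,0.0244,-0.1276,-0.9],
  ],
)

```text
t: 7.95
tool_pos: [0.5733, 0.0223, 0.229]
orientation: [1.854, 2.183, 0.421]
force: [-0.4, -0.1, -1.9]
opening: 0.0139
```

```bash
python3 -c "
from h import *
to(L(15,-85,61)+.06*EZ,RL)
"
```

```text
t 7.95 pos [0.5733 0.0223 0.229 ] F [-0.41 -0.15 -1.93] op 0.0139
q [-0.12 -0.33  1.95  0.11  1.16 -0.31]
shift [ 1.109 -0.27   0.55 ] turn [-0.0008  0.0011 -0.0023]
```

Call:
move_arm(
  series=[
    [0.4,-0.1,0,0,0,0,-0.9],
    [0.8,-0.2,0,0,0,-0.002,-0.9],
    [1,-0.25,0.1,0,0,-0.002,-0.9],
    [1,-0.25,0.3,0,0.001,-0.002,-0.9],
    [1,-0.25,0.3,0,0.001,-0.002,-0.9],
    [1,-0.25,0.3,0,0.001,-0.002,-0.9],
  ],
)

```text
t: 8.55
tool_pos: [0.5461, 0.1198, 0.1925]
orientation: [1.844, 2.193, 0.423]
force: [0.3, 0.1, -2.9]
opening: 0.014
```

```bash
python3 -c "
from h import *
to(L(15,-85,61)+.01*EZ,RL)
s=read_state(); R0=Ro.from_rotvec(s['orientation']).as_matrix()
ex,ey,ez=R0[:,1],R0[:,0],-R0[:,2]; o=s['tool_pos']-.061*ez
print('slate origin in ledge',toL(o))
pts=[o+a*.007*ex+b*.065*ey+c*ez for a in(-1,1) for b in (-1,1) for c in (0,.105)]
back=[L(0,y,z) for y in (-180,150) for z in (50,)]+[L(24,y,0) for y in(-180,150)]+[L(32,24,40)]
for n in ['side','scene','wrist']:
  c=read_camera(n); f=c['frame'][:,:,::-1].copy(); cv2.imwrite('pics/%s6.png'%n,f)
  if n=='wrist': continue
  f=cv2.resize(f,None,fx=4,fy=4,interpolation=cv2.INTER_CUBIC)
  for P,col in((pts,(0,0,255)),(back,(0,255,0))):
    for u,v in proj(n,np.array(P)): cv2.circle(f,(int(4*u+1.5),int(4*v+1.5)),3,col,-1)
  x,y=(235,230) if n=='side' else (310,230)
  cv2.imwrite('pics/%s6c.png'%n,f[4*y:4*y+600 if 0 else 4*y+800,4*x:4*x+800][:800][::1] if 0 else cv2.resize(f[4*y:4*y+960,4*x:4*x+760],None,fx=.625,fy=.625))
"
```

```text
t 8.55 pos [0.5461 0.1198 0.1925] F [ 0.31  0.07 -2.85] op 0.0140
q [ 0.11 -0.35  2.03  0.03  1.08 -0.07]
shift [ 0.102 -0.029  0.754] turn [-0.0006 -0.      0.0007]
slate origin in ledge [ 17.94943891 -95.1697523   85.35577729]
```

View pics/side6c.png

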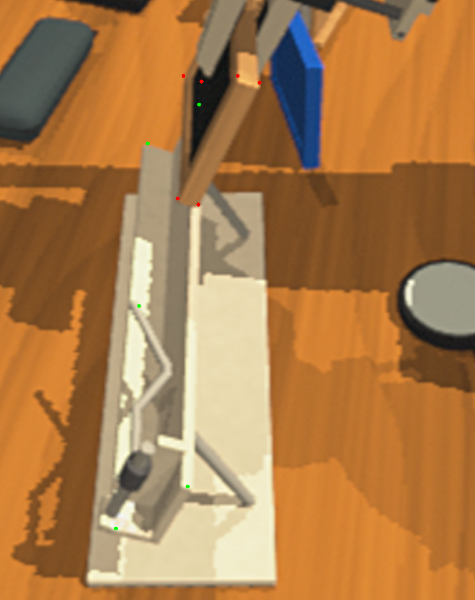

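View pics/scene6c.png

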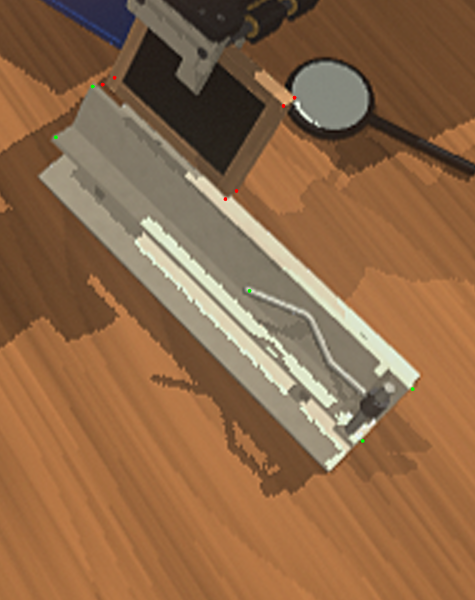

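Call:
move_arm(
  series=[
    [0.1,-0.03,0.1,0,0,0,-0.9],
    [0.1,-0.03,0.3,0,0,0,-0.9],
    [0.1,-0.03,0.5,0,0,0,-0.9],
    [0.1,-0.03,0.7,0,0,0,-0.9],
    [0.1,-0.03,0.74,0,0,0,-0.9],
    [0.1,-0.03,0.74,0,0,0,-0.9],
  ],
)

```text
t: 9.3
tool_pos: [0.5677, 0.1345, 0.1215]
orientation: [1.842, 2.195, 0.424]
force: [-0.3, 0.2, -2.2]
opening: 0.0138
```

```bash
cat > look.py <<'E'
from h import *
import sys
k=sys.argv[1]
s=read_state(); R0=Ro.from_rotvec(s['orientation']).as_matrix()
print('tcp in ledge',toL(s['tool_pos']).round(2),'F ledge',(np.c_[EX,EY,EZ].T@s['force']).round(2),'torque',s['wrist_torque'].round(2))
to(L(12,-85,61),RL)
for n in ['side','scene']:
  c=read_camera(n); f=c['frame'][:,:,::-1].copy(); cv2.imwrite('pics/%s%s.png'%(n,k),f)
  x,y=(240,210) if n=='side' else (310,225)
  cv2.imwrite('pics/%s%sc.png'%(n,k),cv2.resize(f[y:y+200,x:x+180],None,fx=3,fy=3,interpolation=cv2.INTER_CUBIC))
E
python3 look.py 7
```

```text
tcp in ledge [ 13.6  -84.32  71.66] F ledge [-1.03  0.29 -1.97] torque [-0.08  0.38 -0.01]
t 9.30 pos [0.5677 0.1345 0.1215] F [-0.26  0.25 -2.21] op 0.0138
q [ 0.14 -0.21  2.05  0.02  0.92 -0.05]
shift [-0.007 -0.016  0.107] turn [-0.0006 -0.0003  0.0012]
```

View pics/side7c.png

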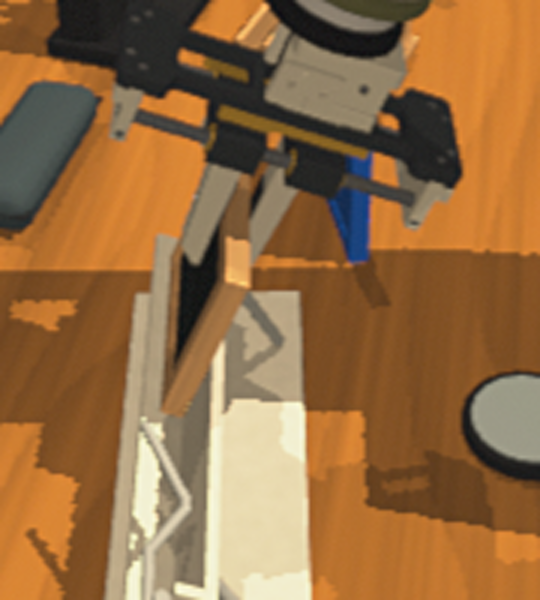

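View pics/scene7c.png

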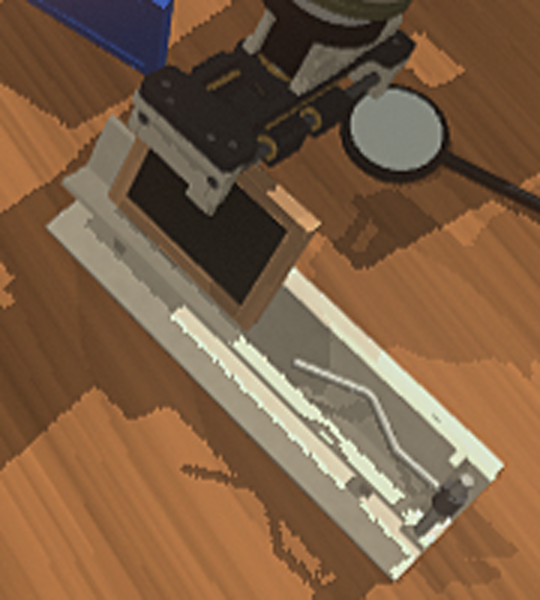

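Call:
move_arm(
  series=[
    [-0.01,-0.02,0.03,0,0,0.001,-0.9],
    [-0.01,-0.02,0.05,0,0,0.001,-0.9],
    [-0.01,-0.02,0.07,0,0,0.001,-0.9],
    [-0.01,-0.02,0.07,0,0,0.001,-0.9],
  ],
)

```text
t: 9.8
tool_pos: [0.5694, 0.1334, 0.1153]
orientation: [1.845, 2.191, 0.426]
force: [0.1, -0.0, -2.1]
opening: 0.0142
```

Call:
move_arm(
  series=[
    [0,0,0.01,0,0,0,-0.9],
    [0,0,0.02,0,0,0,-0.9],
    [0,0,0.02,0,0,0,-0.9],
  ],
)

```text
t: 10.1
tool_pos: [0.5701, 0.1336, 0.1134]
orientation: [1.844, 2.191, 0.426]
force: [-0.6, -0.5, -2.8]
opening: 0.0141
```

```bash
python3 look.py 8
```

```text
tcp in ledge [ 12.58 -85.56  63.25] F ledge [-1.65 -0.37 -2.32] torque [-0.11  0.42 -0.  ]
t 10.10 pos [0.5701 0.1336 0.1134] F [-0.59 -0.47 -2.76] op 0.0141
q [ 0.13 -0.19  2.05  0.02  0.9  -0.05]
shift [ 0.006 -0.006  0.023] turn [ 0.     -0.0003  0.0003]
```

Call:
move_arm(
  series=[
    [0,0,0.01,0,0,0,-0.9],
    [0,0,0.015,0,0,0,-0.9],
    [0,0,0.015,0,0,0,-0.9],
  ],
)

```text
t: 10.5
tool_pos: [0.5707, 0.1337, 0.112]
orientation: [1.844, 2.191, 0.426]
force: [0.5, -0.8, -2.5]
opening: 0.014
```

Call:
move_arm(
  series=[
    [0,0,0.005,0,0,0,-0.9],
    [0,0,0.01,0,0,0,-0.9],
    [0,0,0.01,0,0,0,-0.9],
  ],
)

```text
t: 10.8
tool_pos: [0.5711, 0.1338, 0.1111]
orientation: [1.844, 2.191, 0.426]
force: [0.2, -1.2, -1.6]
opening: 0.0139
```

```bash
python3 look.py 9
```

```text
tcp in ledge [ 12.61 -85.58  60.8 ] F ledge [-0.62 -1.2  -1.5 ] torque [-0.11  0.41  0.02]
t 10.80 pos [0.5711 0.1338 0.1111] F [ 0.19 -1.19 -1.62] op 0.0139
q [ 0.13 -0.19  2.05  0.02  0.89 -0.05]
shift [ 0.006 -0.006 -0.002] turn [ 0.     -0.0003  0.0003]
```

View pics/side9c.png

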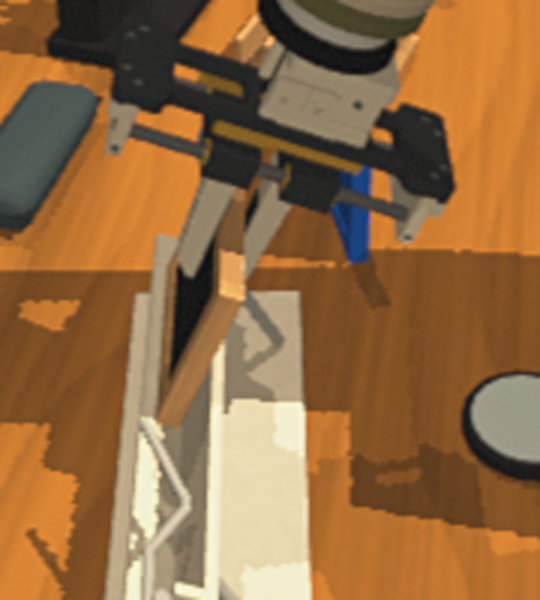

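View pics/scene9c.png

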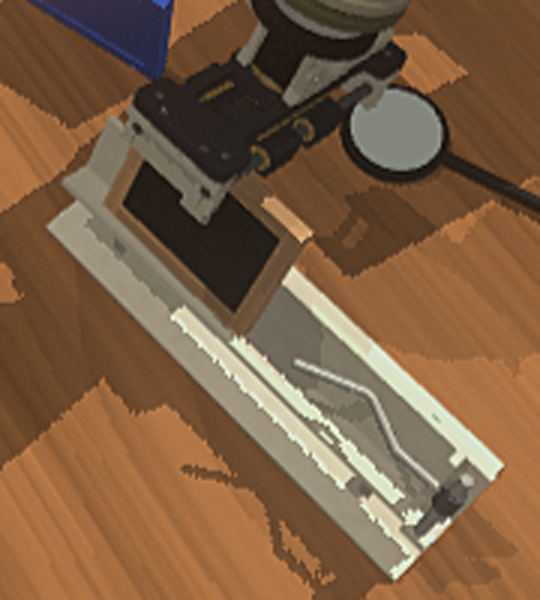

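Call:
move_arm(
  series=[
    [0,0,0.005,0,0,0,-0.9],
    [0,0,0.01,0,0,0,-0.9],
    [0,0,0.01,0,0,0,-0.9],
  ],
)

```text
t: 11.2
tool_pos: [0.5714, 0.1338, 0.111]
orientation: [1.844, 2.191, 0.426]
force: [-7.3, -1.8, 6.8]
opening: 0.0139
```

Call:
move_arm(
  series=[
    [0,0,0.005,0,0,0,-0.9],
    [0,0,0.01,0,0,0,-0.9],
    [0,0,0.01,0,0,0,-0.9],
  ],
)

```text
t: 11.5
tool_pos: [0.5716, 0.1339, 0.111]
orientation: [1.844, 2.191, 0.426]
force: [-18.0, -3.9, 18.8]
opening: 0.0141
```

Call:
move_arm(
  series=[
    [0,0,-0.01,0,0,0,-0.9],
    [0,0,-0.018,0,0,0,-0.9],
    [0,0,-0.018,0,0,0,-0.9],
  ],
)

```text
t: 11.8
tool_pos: [0.5713, 0.1338, 0.1111]
orientation: [1.844, 2.191, 0.427]
force: [0.6, -0.1, -3.0]
opening: 0.014
```

```bash
python3 look.py 10
```

```text
tcp in ledge [ 12.77 -85.57  60.7 ] F ledge [-0.56 -0.22 -2.99] torque [-0.12  0.39 -0.  ]
t 11.80 pos [0.5713 0.1338 0.1111] F [ 0.63 -0.12 -2.98] op 0.0140
q [ 0.13 -0.19  2.05  0.02  0.89 -0.05]
shift [ 0.006 -0.008 -0.003] turn [ 0.0002 -0.0003  0.0003]
```

Call:
move_arm(
  series=[
    [0,-0.01,0,0,0,0,-0.9],
    [0,-0.02,0,0,0,0,-0.9],
    [0,-0.03,0,0,0,0,-0.9],
    [0,-0.03,0,0,0,0,-0.9],
  ],
)

```text
t: 12.3
tool_pos: [0.5686, 0.1334, 0.11]
orientation: [1.844, 2.19, 0.427]
force: [1.1, 0.9, -1.7]
opening: 0.0136
```

Call:
move_arm(
  series=[
    [0,-0.01,0,0,0,0,-0.9],
    [0,-0.015,0,0,0,0,-0.9],
    [0,-0.015,0,0,0,0,-0.9],
  ],
)

```text
t: 12.6
tool_pos: [0.5684, 0.1333, 0.1105]
orientation: [1.843, 2.189, 0.43]
force: [6.8, 1.9, -3.1]
opening: 0.0141
```

```bash
python3 look.py 11
```

```text
tcp in ledge [  9.85 -85.63  61.28] F ledge [ 5.34  0.76 -5.5 ] torque [ 0.11 -0.75 -0.08]
t 12.60 pos [0.5684 0.1333 0.1105] F [ 6.78  1.93 -3.1 ] op 0.0141
q [ 0.13 -0.2   2.07  0.02  0.89 -0.05]
shift [0.006 0.021 0.003] turn [ 0.0011 -0.0002  0.0003]
```

View pics/side11c.png

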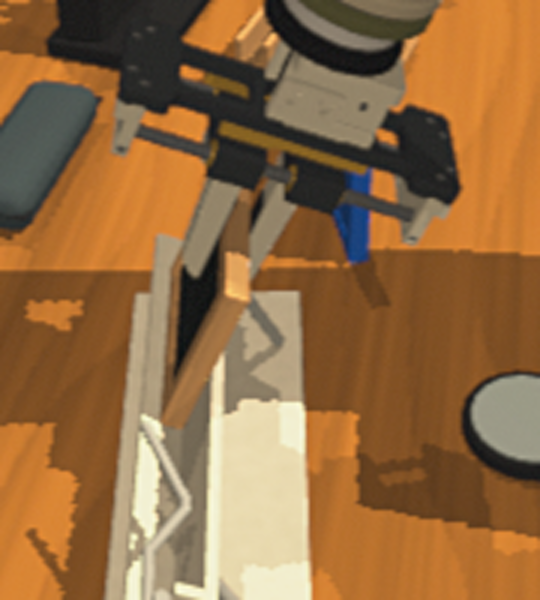

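Call:
move_arm(
  series=[
    [0,0.006,0.005,0,0,0,-0.9],
    [0,0.006,0.01,0,0,0,-0.9],
    [0,0.006,0.01,0,0,0,-0.9],
  ],
)

```text
t: 13.0
tool_pos: [0.5687, 0.1333, 0.1099]
orientation: [1.843, 2.19, 0.428]
force: [-0.3, -0.8, 5.7]
opening: 0.0143
```

```bash
python3 look.py 12
```

```text
tcp in ledge [  9.94 -85.62  60.57] F ledge [ 1.72 -0.71  5.45] torque [-0.08  0.11 -0.09]
t 13.00 pos [0.5687 0.1333 0.1099] F [-0.32 -0.77  5.7 ] op 0.0143
q [ 0.13 -0.2   2.06  0.02  0.89 -0.05]
shift [ 0.006  0.021 -0.004] turn [ 0.0006 -0.0002  0.0003]
```

Call:
move_arm(
  series=[
    [0,0,0,0,0,0,-0.68],
    [0,0,0,0,0,0,-0.64],
    [0,0,0,0,0,0,-0.6],
    [0,0,0,0,0,0,-0.5],
    [0,0,0,0,0,0,-0.3],
    [0,0,0,0,0,0,-0.2],
    [0,0,0,0,0,0,-0.2],
  ],
  squeeze=5,
)

```text
t: 13.8
tool_pos: [0.5679, 0.1333, 0.1085]
orientation: [1.844, 2.191, 0.426]
force: [-0.5, -0.5, 0.0]
opening: 0.0367
```

```bash
python3 look.py 13
```

```text
tcp in ledge [  8.65 -85.55  59.6 ] F ledge [-0.48 -0.4   0.23] torque [-0.09  0.21  0.01]
t 13.80 pos [0.5679 0.1333 0.1085] F [-0.46 -0.48  0.04] op 0.0367
q [ 0.13 -0.19  2.06  0.02  0.89 -0.05]
shift [ 0.006  0.034 -0.014] turn [ 0.     -0.0003  0.0003]
```

View pics/side13c.png

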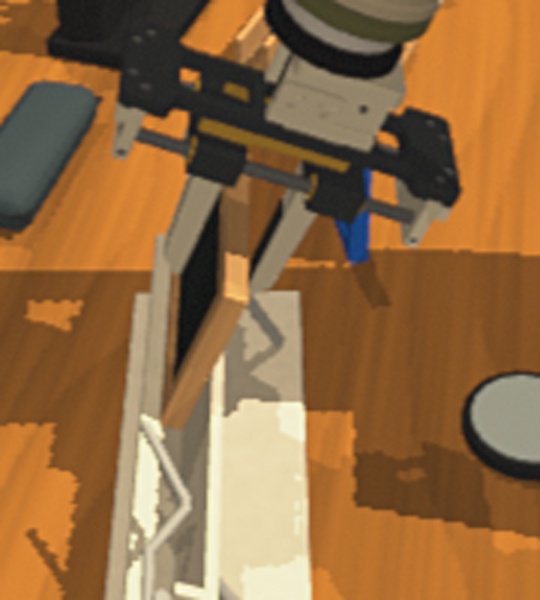

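View pics/scene13c.png

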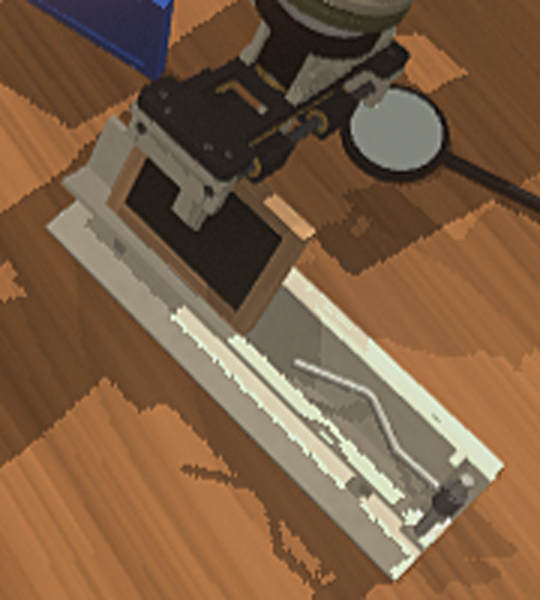

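Call:
move_arm(
  series=[
    [0,0,-0.1,0,0,0,-0.2],
    [0,0,-0.3,0,0,0,-0.2],
    [0,0,-0.6,0,0,0,-0.2],
    [0,0,-0.9,0,0,0,-0.2],
    [0,0,-1,0,0,0,-0.5],
    [0,0,-1,0,0,0,-1],
  ],
)

```text
t: 14.5
tool_pos: [0.5321, 0.127, 0.204]
orientation: [1.842, 2.188, 0.431]
force: [-0.1, -0.2, -0.1]
opening: 0.0253
```

```bash
python3 look.py 14
```

```text
tcp in ledge [ 10.72 -85.69 161.75] F ledge [-0.19 -0.22 -0.05] torque [-0.1   0.23 -0.03]
t 14.50 pos [0.5321 0.127  0.204 ] F [-0.12 -0.25 -0.12] op 0.0253
q [ 0.13 -0.41  2.05  0.02  1.11 -0.05]
shift [0.006 0.008 1.008] turn [ 0.0015 -0.0002  0.0003]
```

View pics/side14c.png

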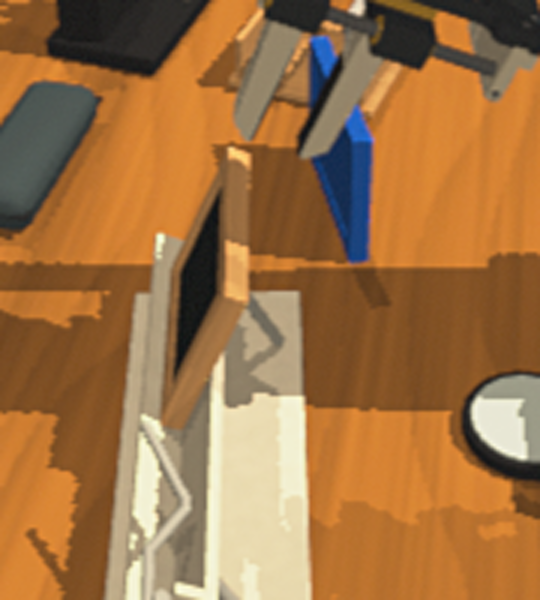

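View pics/scene14c.png

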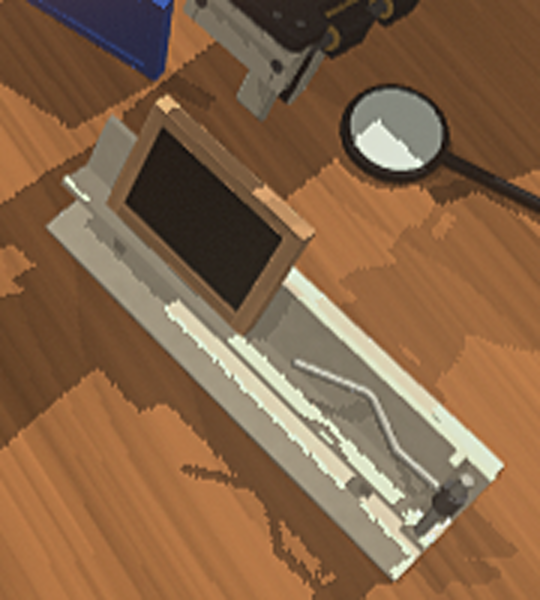

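```bash
python3 -c "
from h import *
np.set_printoptions(precision=1,suppress=True)
sc=lambda u,v:((u+.5)/3-.5+310,(v+.5)/3-.5+225)
sd=lambda u,v:((u+.5)/3-.5+240,(v+.5)/3-.5+210)
for nm,a,b in [('bot front +y',(243,335),(165,425)),('top front +y',(290,240),(220,298)),('top back +y',(315,235),(247,300)),('top front -y',(158,105),(228,150)),('top back -y',(176,96),(249,152))]:
  p,e=tri(sc(*a),sd(*b)); print(nm,toL(p),p*1000,e*1000)
"
```

```text
bot front +y [ 12.  -20.2  -1.7] [582.5 202.1  52.9] 1.4588998101759445
top front +y [ 14.4 -26.9  93.9] [550.5 189.8 142.5] 2.532731059317864
top back +y [  3.8 -18.7 103.2] [536.1 195.6 147.1] 0.4703190427888976
top front -y [  15.2 -146.   102.8] [568.2  72.  151. ] 2.708916383610486
top back -y [   3.9 -142.5  108.5] [555.2  73.3 152.1] 2.9917231827994226
```

```bash
cat >> h.py <<'E'
th=np.radians(15); RP=np.c_[EX,-(EY*np.cos(th)+EZ*np.sin(th)),-EZ*np.cos(th)+EY*np.sin(th)]
E
python3 -c "
from h import *
print(np.linalg.det(RP)); to(L(13,-185,165),RP)
"
```

```text
1.0000000000000002
t 14.60 pos [0.5309 0.1268 0.2005] F [-0.09  0.66 -0.15] op 0.0179
q [ 0.13 -0.4   2.06  0.02  1.1  -0.05]
shift [-0.993  0.046 -0.062] turn [0.0651 0.0653 0.4972]
```

Call:
move_arm(
  series=[
    [-0.4,0.02,-0.1,0,0,0,-1],
    [-0.8,0.04,-0.1,0,0,0,-1],
    [-0.99,0.045,-0.06,0.006,0.006,0.047,-1],
    [-0.99,0.045,-0.06,0.012,0.012,0.094,-1],
    [-0.99,0.045,-0.06,0.018,0.018,0.14,-1],
    [-0.99,0.045,-0.06,0.024,0.024,0.187,-1],
    [-0.99,0.045,-0.06,0.03,0.03,0.234,-1],
    [-0.99,0.045,-0.06,0.036,0.036,0.28,-1],
  ],
)

```text
t: 15.4
tool_pos: [0.5492, 0.0297, 0.2059]
orientation: [-2.744, -1.296, -0.543]
force: [-0.6, 0.0, -0.2]
opening: 0.0009
```

```bash
python3 -c "
from h import *
to(L(13,-185,165),RP)
"
```

```text
t 15.40 pos [0.5492 0.0297 0.2059] F [-0.64  0.01 -0.23] op 0.0009
q [-0.22 -0.29  1.95  0.28  1.24  0.41]
shift [ 0.007  0.009 -0.017] turn [0.0285 0.0291 0.2149]
```

Call:
move_arm(
  series=[
    [0,0,0,0.006,0.006,0.045,-1],
    [0,0,0,0.012,0.012,0.09,-1],
    [0,0,0,0.018,0.018,0.135,-1],
    [0,0,0,0.024,0.024,0.18,-1],
    [0,0,0,0.0285,0.029,0.215,-1],
    [0,0,0,0.0285,0.029,0.215,-1],
  ],
)

```text
t: 16.0
tool_pos: [0.5488, 0.0293, 0.2057]
orientation: [-2.79, -0.314, -0.512]
force: [-0.3, -0.0, 0.3]
opening: 0.0005
```

```bash
python3 look.py 15; python3 -c "
from h import *
to(L(13,-185,32),RP)
"
```

```text
tcp in ledge [  11.33 -184.75  163.38] F ledge [-0.16  0.05  0.37] torque [-0.16  0.25  0.03]
t 16.00 pos [0.5488 0.0293 0.2057] F [-0.29 -0.    0.28] op 0.0005
q [-0.32 -0.29  1.98  0.43  1.26  0.93]
shift [ 0.01  -0.699  1.247] turn [-0.0653 -0.0651 -0.496 ]
t 16.10 pos [0.5493 0.0295 0.2068] F [ 0.73 -0.09  0.25] op 0.0002
q [-0.32 -0.29  1.98  0.43  1.26  0.93]
shift [0.005 0.343 1.277] turn [0.0006 0.0001 0.0029]
```

View pics/side15.png

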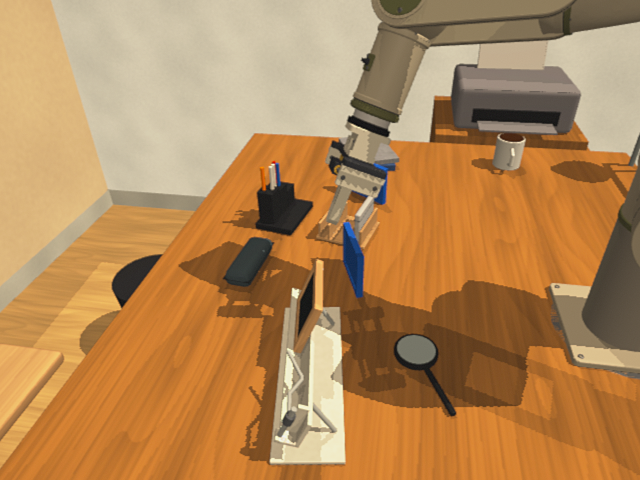

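View pics/scene15.png

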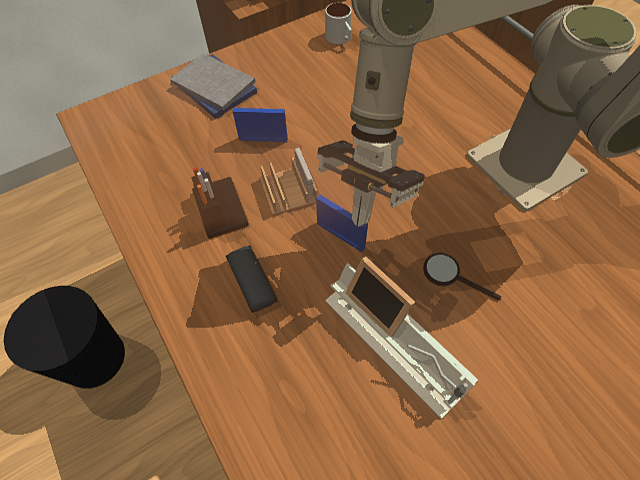

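```bash
python3 -c "
from h import *
for u,v in [(318,197),(367,238)]: p=pl('scene',u,v,.105);print(p,toL(p))
p=pl('scene',366,249,0);print(p,toL(p))
"
```

```text
[ 0.54245935 -0.13212816  0.105     ] [ -57.56907886 -342.80142378   82.5788285 ]
[0.51221318 0.01368301 0.105     ] [ -62.31277552 -193.97416195   84.49540636]
[ 4.87835461e-01 -1.25618254e-02  1.11022302e-16] [-128.04354356 -215.71156596   -2.19378749]
```

Call:
move_arm(
  series=[
    [0.02,0.1,0.35,0,0,0.003,-1],
    [0.02,0.2,0.7,0,0,0.003,-1],
    [0.02,0.27,1,0,0,0.003,-1],
    [0.02,0.27,1,0,0,0.003,-1],
  ],
)

```text
t: 16.5
tool_pos: [0.5875, 0.0375, 0.1076]
orientation: [-2.791, -0.309, -0.503]
force: [-1.2, -1.3, -0.5]
opening: 0.0007
```

```bash
python3 look.py 16; python3 -c "
from h import *
to(L(13,-185,32),RP)
"
```

```text
tcp in ledge [  11.22 -183.23   57.57] F ledge [-1.44 -1.06  0.04] torque [-0.16  0.32  0.02]
t 16.50 pos [0.5875 0.0375 0.1076] F [-1.16 -1.27 -0.5 ] op 0.0007
q [-0.28 -0.07  1.98  0.46  1.06  0.88]
shift [ 0.007 -0.957  0.222] turn [-0.0672 -0.0642 -0.4972]
t 16.60 pos [0.5897 0.0367 0.1127] F [0.41 0.23 0.43] op 0.0003
q [-0.28 -0.08  1.97  0.46  1.06  0.88]
shift [-0.02   0.082  0.284] turn [ 0.0003  0.     -0.0002]
```

View pics/side16c.png

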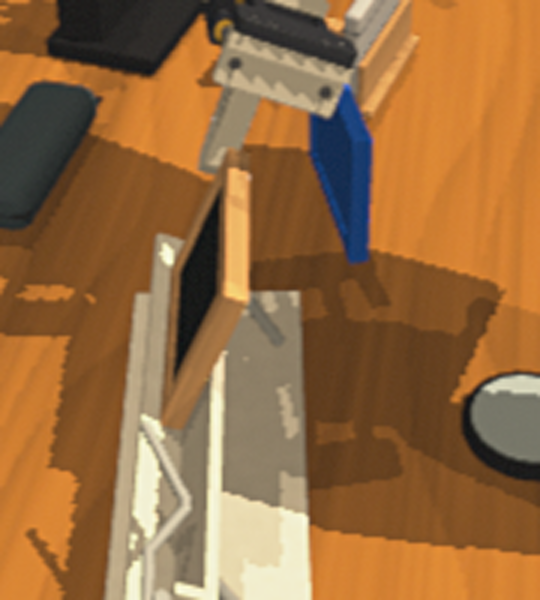

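View pics/scene16c.png

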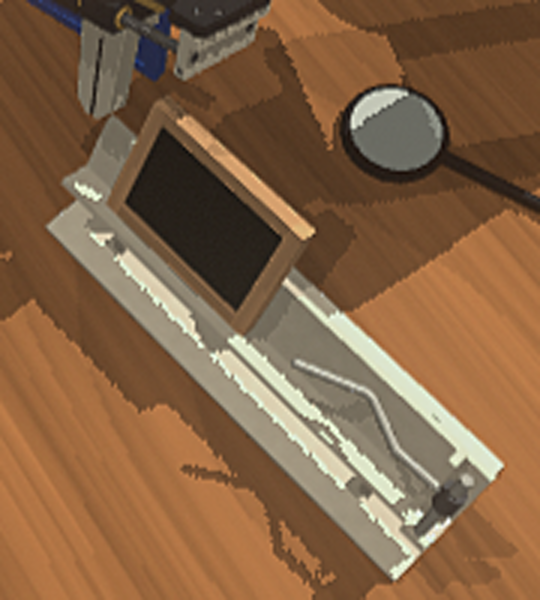

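Call:
move_arm(
  series=[
    [-0.02,0.04,0.12,0,0,0,-1],
    [-0.02,0.08,0.25,0,0,0,-1],
    [-0.02,0.08,0.28,0,0,0,-1],
    [-0.02,0.08,0.28,0,0,0,-1],
  ],
)

```text
t: 17.0
tool_pos: [0.5995, 0.0371, 0.0861]
orientation: [-2.791, -0.307, -0.516]
force: [-0.1, 0.7, 0.5]
opening: 0.0007
```

```bash
python3 look.py 17; python3 -c "
from h import *
to(L(13,-185,32),RP)
"
```

```text
tcp in ledge [  14.06 -185.64   33.2 ] F ledge [0.19 0.66 0.48] torque [-0.15  0.25 -0.04]
t 17.00 pos [0.5995 0.0371 0.0861] F [-0.12  0.65  0.51] op 0.0007
q [-0.27 -0.02  1.97  0.48  1.    0.86]
shift [-0.022 -1.044 -0.01 ] turn [-0.0643 -0.0654 -0.4975]
t 17.10 pos [0.5998 0.037  0.0867] F [-0.06  0.43  0.02] op 0.0004
q [-0.27 -0.02  1.97  0.48  1.    0.86]
shift [-0.016 -0.004  0.018] turn [ 0.0009 -0.0011 -0.0004]
```

View pics/scene17c.png

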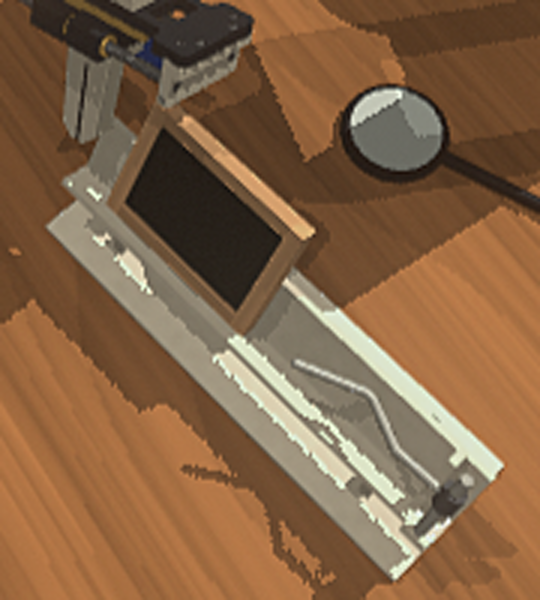

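Call:
move_arm(
  series=[
    [-0.01,-0.05,0.013,0,0,0,-1],
    [-0.015,-0.1,0.026,0,0,0,-1],
    [-0.015,-0.1,0.026,0,0,0,-1],
  ],
)

```text
t: 17.4
tool_pos: [0.5961, 0.0479, 0.0855]
orientation: [-2.791, -0.307, -0.515]
force: [0.5, -0.4, 1.2]
opening: 0.0002
```

Call:
move_arm(
  series=[
    [0,-0.02,0.005,0,0,0,-1],
    [0,-0.04,0.01,0,0,0,-1],
    [0,-0.06,0.016,0,0,0,-1],
    [0,-0.06,0.016,0,0,0,-1],
  ],
)

```text
t: 17.8
tool_pos: [0.5951, 0.0535, 0.0851]
orientation: [-2.791, -0.307, -0.515]
force: [-0.3, -0.6, -0.1]
opening: 0.0004
```

```bash
python3 look.py 18;python3 -c "
from h import *
c=read_camera('wrist'); cv2.imwrite('pics/w18.png',c['frame'][:,:,::-1])"
```

```text
tcp in ledge [  12.27 -168.77   32.92] F ledge [-0.38 -0.53  0.02] torque [-0.15  0.28 -0.03]
t 17.80 pos [0.5951 0.0535 0.0851] F [-0.27 -0.59 -0.13] op 0.0004
q [-0.24 -0.03  1.99  0.47  0.99  0.89]
shift [-0.004 -0.882 -0.056] turn [-0.0645 -0.0654 -0.4976]
```

View pics/w18.png

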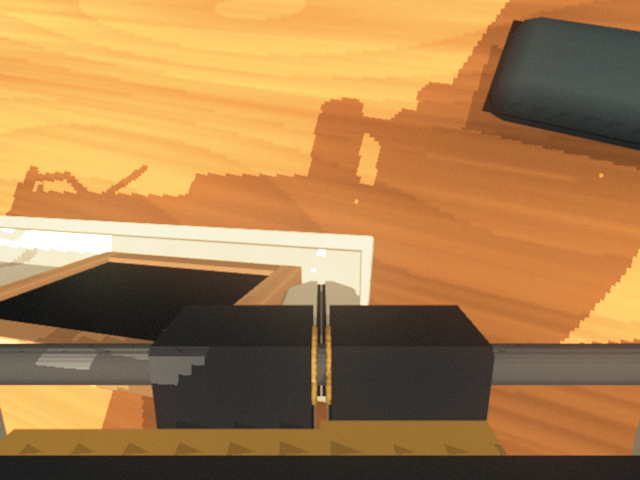

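View pics/scene18c.png

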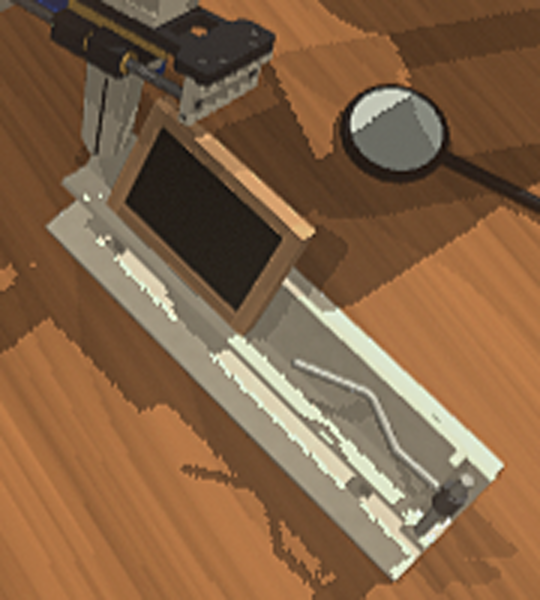

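Call:
move_arm(
  series=[
    [0.003,-0.03,0.008,0,0,0,-1],
    [0.006,-0.06,0.016,0,0,0,-1],
    [0.008,-0.09,0.024,0,0,0,-1],
    [0.008,-0.12,0.032,0,0,0,-1],
    [0.008,-0.15,0.04,0,0,0,-1],
    [0.008,-0.18,0.048,0,0,0,-1],
    [0.008,-0.18,0.048,0,0,0,-1],
  ],
)

```text
t: 18.65
tool_pos: [0.5927, 0.0722, 0.0855]
orientation: [-2.791, -0.307, -0.515]
force: [0.2, 0.1, 0.6]
opening: 0.0006
```

```bash
python3 look.py 19
```

```text
tcp in ledge [  13.16 -149.89   32.95] F ledge [0.38 0.09 0.45] torque [-0.17  0.3   0.04]
t 18.65 pos [0.5927 0.0722 0.0855] F [0.17 0.12 0.56] op 0.0006
q [-0.21 -0.05  2.    0.47  0.98  0.92]
shift [-0.013 -0.699 -0.104] turn [-0.0645 -0.0655 -0.4976]
```

View pics/scene19c.png

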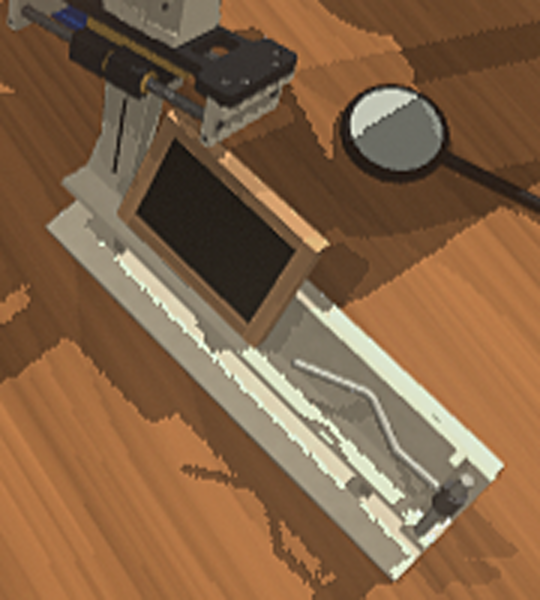

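View pics/side19c.png

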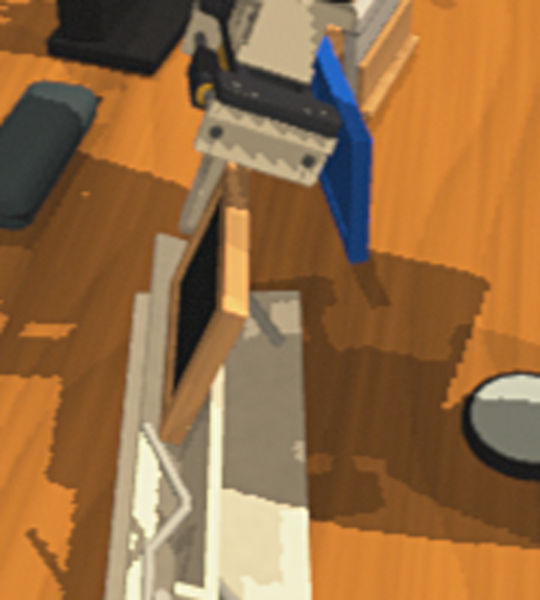

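Call:
move_arm(
  series=[
    [0,-0.05,0.013,0,0,0,-1],
    [0,-0.1,0.026,0,0,0,-1],
    [0,-0.15,0.04,0,0,0,-1],
    [0,-0.2,0.053,0,0,0,-1],
    [0,-0.25,0.066,0,0,0,-1],
    [0,-0.3,0.08,0,0,0,-1],
    [0,-0.35,0.093,0,0,0,-1],
    [0,-0.35,0.093,0,0,0,-1],
  ],
)

```text
t: 19.55
tool_pos: [0.5866, 0.1084, 0.0855]
orientation: [-2.79, -0.307, -0.515]
force: [0.8, 0.2, -0.5]
opening: 0.0005
```

```bash
python3 look.py 20
```

```text
tcp in ledge [  13.19 -113.25   32.97] F ledge [ 0.56  0.07 -0.75] torque [-0.16  0.29  0.05]
t 19.55 pos [0.5866 0.1084 0.0855] F [ 0.78  0.21 -0.49] op 0.0005
q [-0.13 -0.07  2.02  0.45  0.95  1.  ]
shift [-0.012 -0.345 -0.198] turn [-0.0646 -0.0655 -0.4975]
```

View pics/scene20c.png

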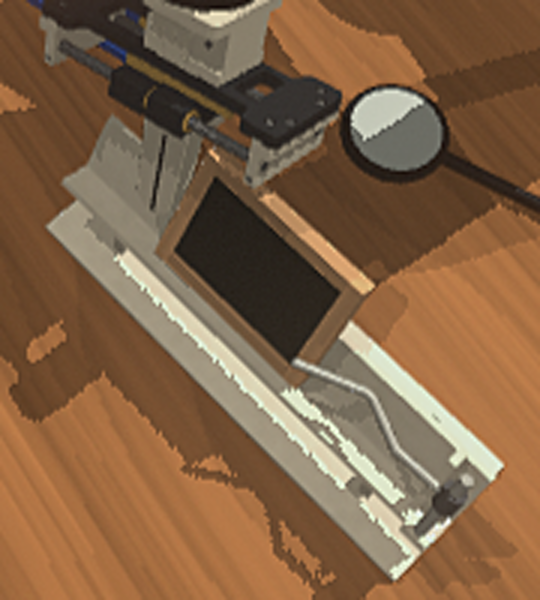

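View pics/side20c.png

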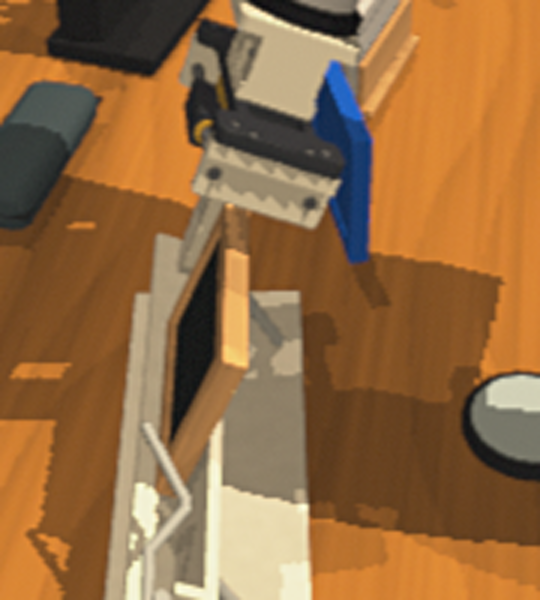

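Call:
move_arm(
  series=[
    [0,-0.05,0.013,0,0,0,-1],
    [0,-0.1,0.026,0,0,0,-1],
    [0,-0.15,0.04,0,0,0,-1],
    [0,-0.2,0.053,0,0,0,-1],
    [0,-0.25,0.066,0,0,0,-1],
    [0,-0.3,0.08,0,0,0,-1],
    [0,-0.35,0.093,0,0,0,-1],
    [0,-0.35,0.093,0,0,0,-1],
  ],
)

```text
t: 20.45
tool_pos: [0.5806, 0.1439, 0.0856]
orientation: [-2.79, -0.307, -0.515]
force: [1.4, -0.9, -0.8]
opening: 0.0006
```

```bash
python3 look.py 21
```

```text
tcp in ledge [ 13.31 -77.2   32.99] F ledge [ 0.82 -1.13 -1.2 ] torque [-0.24  0.21 -0.08]
t 20.45 pos [0.5806 0.1439 0.0856] F [ 1.38 -0.91 -0.8 ] op 0.0006
q [-0.06 -0.09  2.04  0.43  0.92  1.08]
shift [-0.013  0.003 -0.291] turn [-0.0646 -0.0655 -0.4975]
```

View pics/scene21c.png

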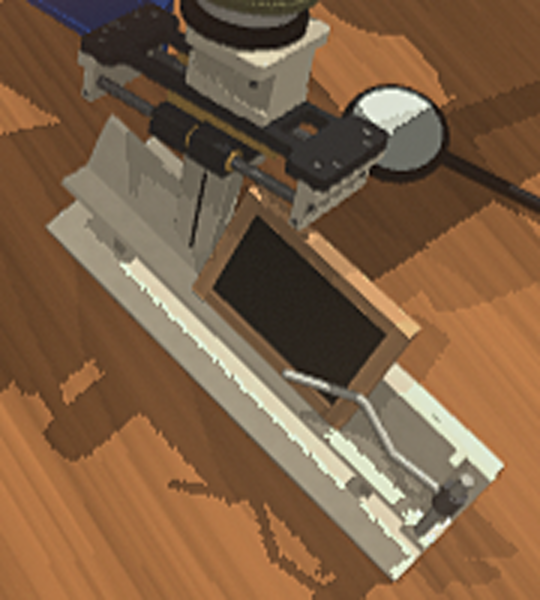

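View pics/side21c.png

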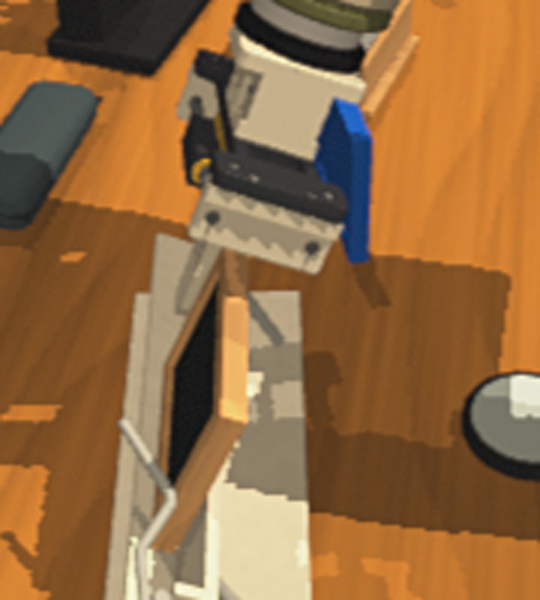

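Call:
move_arm(
  series=[
    [0,-0.05,0.013,0,0,0,-1],
    [0,-0.1,0.026,0,0,0,-1],
    [0,-0.15,0.04,0,0,0,-1],
    [0,-0.2,0.053,0,0,0,-1],
    [0,-0.25,0.066,0,0,0,-1],
    [0,-0.3,0.08,0,0,0,-1],
    [0,-0.35,0.093,0,0,0,-1],
    [0,-0.35,0.093,0,0,0,-1],
  ],
)

```text
t: 21.35
tool_pos: [0.5744, 0.1799, 0.0856]
orientation: [-2.79, -0.307, -0.515]
force: [-0.9, -0.8, -0.4]
opening: 0.0003
```

```bash
python3 look.py 22
```

```text
tcp in ledge [ 13.31 -40.68  32.98] F ledge [-1.08 -0.59  0.01] torque [-0.17  0.32 -0.01]
t 21.35 pos [0.5744 0.1799 0.0856] F [-0.89 -0.76 -0.39] op 0.0003
q [ 0.02 -0.09  2.04  0.41  0.89  1.16]
shift [-0.012  0.356 -0.385] turn [-0.0647 -0.0656 -0.4975]
```

View pics/scene22c.png

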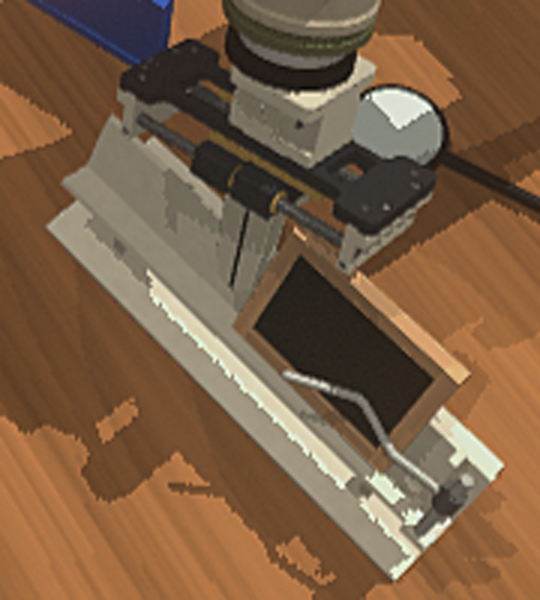

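View pics/side22c.png

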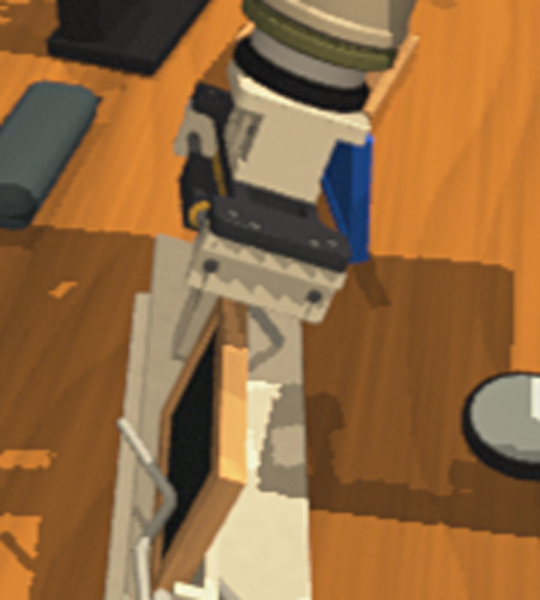

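Remaining travel is about 27 mm; I go 18 mm, then feel for the stop.

Call:
move_arm(
  series=[
    [0,-0.05,0.013,0,0,0,-1],
    [0,-0.1,0.026,0,0,0,-1],
    [0,-0.15,0.04,0,0,0,-1],
    [0,-0.18,0.048,0,0,0,-1],
    [0,-0.18,0.048,0,0,0,-1],
  ],
)

```text
t: 21.95
tool_pos: [0.5714, 0.1979, 0.0856]
orientation: [-2.79, -0.307, -0.515]
force: [-0.5, -0.3, 0.7]
opening: 0.0004
```

Call:
move_arm(
  series=[
    [0,-0.015,0.004,0,0,0,-1],
    [0,-0.03,0.008,0,0,0,-1],
    [0,-0.04,0.01,0,0,0,-1],
    [0,-0.04,0.01,0,0,0,-1],
  ],
)

```text
t: 22.35
tool_pos: [0.5708, 0.2014, 0.0856]
orientation: [-2.791, -0.306, -0.515]
force: [0.0, -1.8, -0.2]
opening: 0.0004
```

```bash
python3 look.py 23
```

```text
tcp in ledge [ 13.47 -18.88  32.95] F ledge [-0.33 -1.73 -0.08] torque [-0.56  0.33 -0.1 ]
t 22.35 pos [0.5708 0.2014 0.0856] F [ 0.03 -1.75 -0.2 ] op 0.0004
q [ 0.07 -0.09  2.04  0.39  0.87  1.22]
shift [-0.013  0.567 -0.441] turn [-0.0645 -0.0654 -0.4977]
```

View pics/scene23c.png

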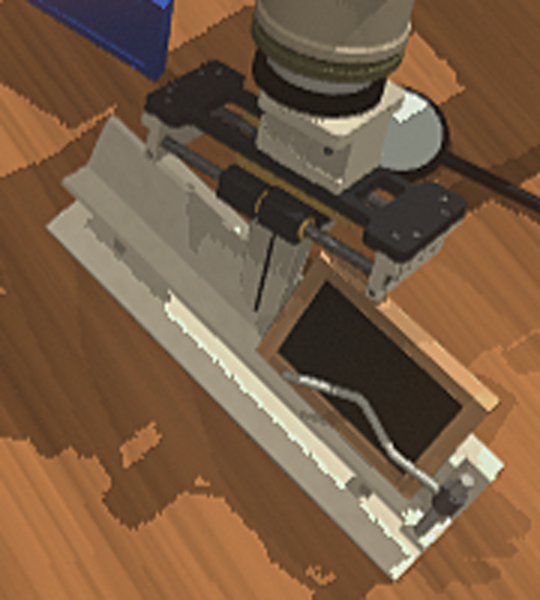

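Call:
move_arm(
  series=[
    [0,-0.01,0.003,0,0,0,-1],
    [0,-0.02,0.005,0,0,0,-1],
    [0,-0.02,0.005,0,0,0,-1],
  ],
)

```text
t: 22.75
tool_pos: [0.5707, 0.2027, 0.0856]
orientation: [-2.792, -0.306, -0.516]
force: [-0.7, -7.7, 0.9]
opening: 0.0005
```

Call:
move_arm(
  series=[
    [0,-0.01,0.003,0,0,0,-1],
    [0,-0.015,0.004,0,0,0,-1],
    [0,-0.015,0.004,0,0,0,-1],
  ],
)

```text
t: 23.05
tool_pos: [0.5709, 0.2029, 0.0856]
orientation: [-2.794, -0.306, -0.517]
force: [-3.5, -14.5, 2.9]
opening: 0.0006
```

```bash
python3 look.py 24
```

```text
tcp in ledge [ 13.72 -17.45  32.88] F ledge [ -4.34 -13.7    4.88] torque [-2.41  0.6  -0.58]
t 23.05 pos [0.5709 0.2029 0.0856] F [ -3.45 -14.49   2.9 ] op 0.0006
q [ 0.07 -0.09  2.04  0.39  0.87  1.22]
shift [-0.015  0.582 -0.443] turn [-0.0635 -0.0647 -0.4976]
```

View pics/side24c.png

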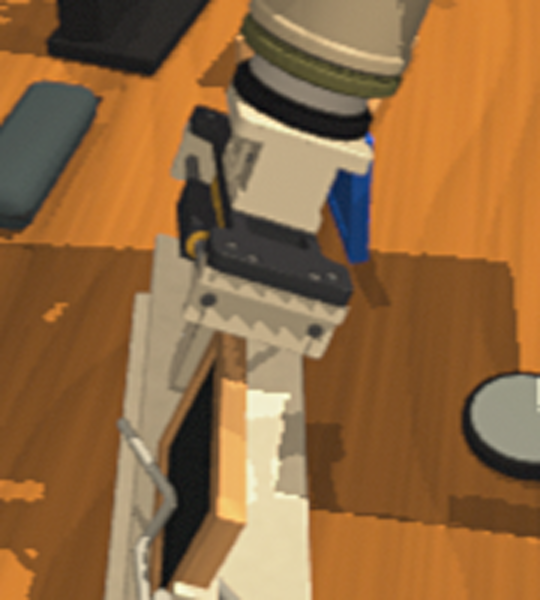

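View pics/scene24c.png

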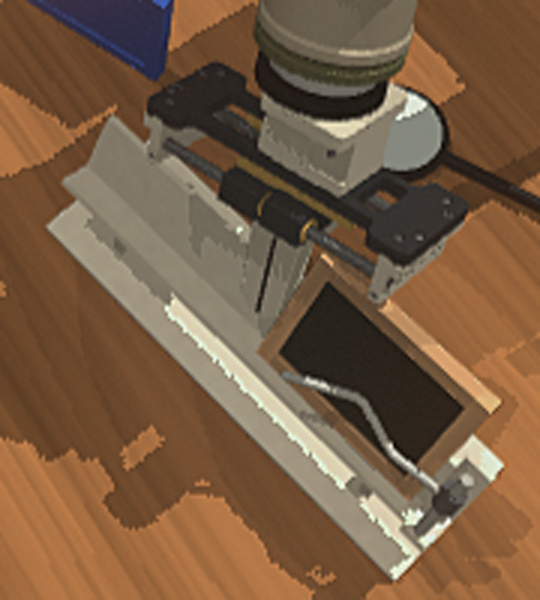

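Call:
move_arm(
  series=[
    [0,0.03,-0.008,0,0,0,-1],
    [0,0.1,-0.027,0,0,0,-1],
    [0,0.25,-0.067,0,0,0,-1],
    [0,0.4,-0.12,0,0,0,-1],
    [0,0.5,-0.4,0,0,0,-1],
    [0,0.5,-0.8,0,0,0,-1],
    [0,0.5,-1,0,0,0,-1],
    [0,0.5,-1,0,0,0,-1],
  ],
)

```text
t: 23.95
tool_pos: [0.5536, 0.1258, 0.1674]
orientation: [-2.79, -0.306, -0.525]
force: [0.8, -0.1, 0.1]
opening: 0.0005
```

```bash
python3 look.py 25; python3 -c "
import cv2
s=cv2.imread('pics/side25.png'); cv2.imwrite('pics/side25d.png',cv2.resize(s[300:470,250:370],None,fx=5,fy=5,interpolation=cv2.INTER_CUBIC)[:, :600][:850][100:700])
s=cv2.imread('pics/scene25.png'); cv2.imwrite('pics/scene25d.png',cv2.resize(s[290:410,370:490],None,fx=5,fy=5,interpolation=cv2.INTER_CUBIC))"
```

```text
tcp in ledge [ 16.48 -90.48 119.93] F ledge [ 0.71 -0.24 -0.16] torque [-0.17  0.25  0.  ]
t 23.95 pos [0.5536 0.1258 0.1674] F [ 0.75 -0.11  0.12] op 0.0005
q [-0.1  -0.28  2.05  0.4   1.1   1.12]
shift [-0.05   0.098  0.583] turn [-0.0625 -0.0666 -0.4976]
```

View pics/side25d.png

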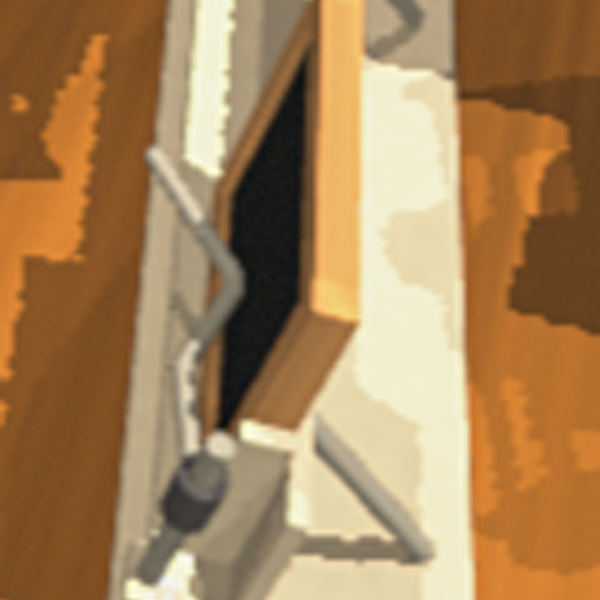

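View pics/scene25d.png

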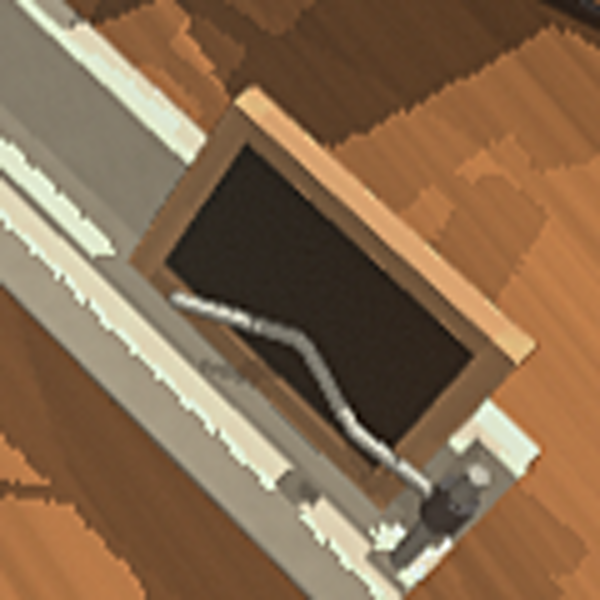

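View pics/side25.png

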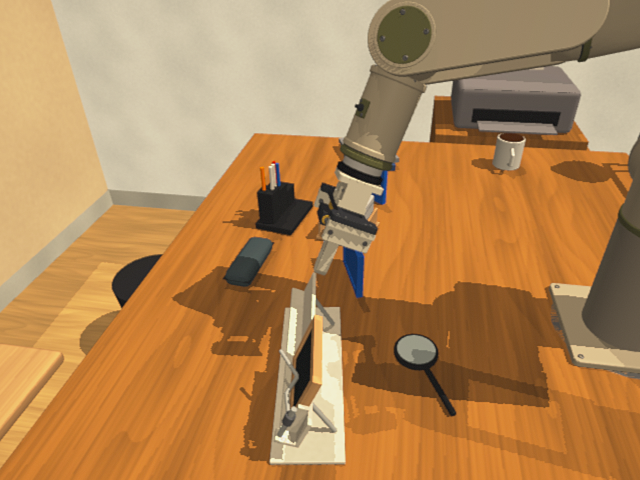

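```bash
python3 -c "
from h import *
np.set_printoptions(precision=1,suppress=True)
sc=lambda u,v:((u+.5)/5-.5+370,(v+.5)/5-.5+290)
sd=lambda u,v:((u+.5)/5-.5+250,(v+100.5)/5-.5+300)
def xp(p,x): # ray onto ledge plane x
  o,d=ray('scene',*p); n=EX; s=((LO+x/1000*EX-o)@n)/(d@n); return toL(o+s*d)
print('front-face corners via scene on x=17 plane')
for nm,a in [('top -y',(238,102)),('top +y',(515,365)),('bot -y',(131,262)),('bot +y',(383,502))]: print(nm,xp(sc(*a),16.9))
for nm,a in [('stop top',(470,440)),]: print(nm)
for nm,a,b in [('top front +y',(515,365),(310,300)),('top back +y',(537,347),(360,318)),('bot front +y',(383,502),(205,435))]:
  p,e=tri(sc(*a),sd(*b)); print(nm,toL(p),e*1000)
print('expected', proj('side',L(2.8,125,55)),proj('scene',L(2.8,125,55)), proj('scene',L(18,125,55)))
"
```

```text
front-face corners via scene on x=17 plane
top -y [ 16.9  -4.6 106.9]
top +y [ 16.9 123.  104.4]
bot -y [16.9 -4.7  3.5]
bot +y [ 16.9 121.    6.5]
stop top
top front +y [ 18.1 123.1 105.2] 0.4624372733218145
top back +y [  3.6 124.1 104.4] 0.6208490167709284
bot front +y [ 26.7 118.1  26.5] 13.452862058241136
expected [[309.5 405.8]] [[464.1 374.2]] [[459.8 378.6]]
```

Call:
move_arm(
  series=[
    [0,0.2,-0.4,0,0,0,-1],
    [0,0.3,-0.8,0,0,0,-1],
    [0,0.3,-0.8,0,0,0,-1],
    [0,0.3,-0.8,0,0,0,-1],
    [0,0.3,-0.8,0,0,0,-1],
  ],
)

```text
t: 24.55
tool_pos: [0.5332, 0.0741, 0.2252]
orientation: [-2.79, -0.306, -0.51]
force: [-0.4, 0.4, -0.1]
opening: 0.0007
```

```bash
python3 look.py 26; python3 -c "
import cv2,numpy as np
a=cv2.imread('pics/scene25.png').astype(int);b=cv2.imread('pics/scene26.png').astype(int)
print(np.abs(a-b)[325:395,395:480].mean())"
```

```text
tcp in ledge [  11.43 -138.03  184.39] F ledge [-0.36  0.44  0.09] torque [-0.13  0.3   0.04]
t 24.55 pos [0.5332 0.0741 0.2252] F [-0.44  0.37 -0.05] op 0.0007
q [-0.23 -0.37  2.01  0.41  1.27  1.05]
shift [ 0.006 -0.193  1.329] turn [-0.0656 -0.065  -0.4978]
1.8247619047619048
```

View pics/scene26.png

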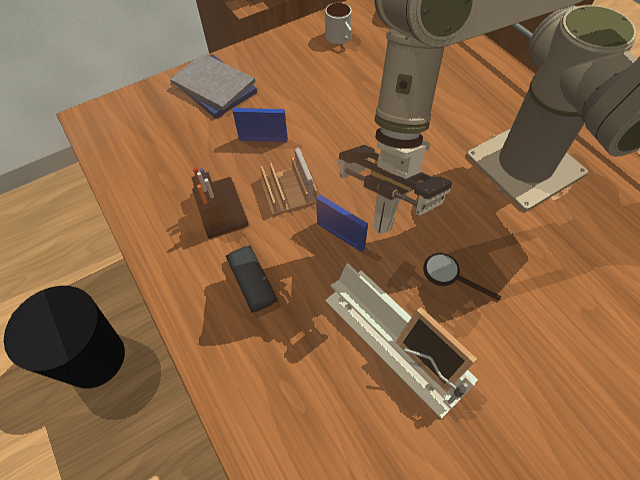

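The scene picture shows the slate home at (437,345) under the arm. The tin (303,165), pens, case and magnifier are where they started, and the gripper is clear.

```bash
python3 -c "
from plant import *
print(close_job())"
```

```text
the job is handed in; nothing more can be done
None
```

The slate is out of the rack and fully home on the ledge, against the end stop with the sprung arm on its front. I handed the job in at about 24.6 s of the 54 s allowed.

- **Placing:** I gripped the wood-framed slate from the rack's far slot and set it on the free part of the ledge, leaning on the back. After I let go it stayed there, clear of the sprung arm. The first touch-down pressed the held slate onto the ledge with up to about 26 N. I backed off, and at release it was about 8 N.
- **Sliding:** I pushed the slate's side edge with closed fingers, in under the arm. At the end stop the force rose to about 15 N while the fingers almost stopped moving.
- **Last checks:** The slate's side edges measured y ≈ -4.6 mm and +123 to +124 mm in the ledge's frame, where -5 and +125 are expected. Its position did not visibly change after the fingers backed off, and the pictures show the arm resting on its front. The tin, pen holder, glasses case and magnifier look unmoved, though I only compared the pictures and did not measure them.
- **Disagreements:** The back was touched about 3 mm further forward than my camera estimate. The slate's two top corners differed by about 2.5 mm in height, roughly one pixel. The bottom corner near the stop was partly hidden, so I could not measure it reliably.

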